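# Clear the cue lathe's bench and measure the turned handle

### The arm

A 6-joint arm with a two-finger parallel gripper is mounted at the origin on the work surface. World frame = base frame: x ahead of the robot, y to its left, z up, the work surface at z = 0. Lengths are in m, angles in degrees, forces in N, time in s.
With the tool pointing down it reaches from about 0.375 to 0.9 m from the base axis. Payload 3.1 kg.
Tool frame: the origin (TCP) lies between the finger pads; the fingertips stand 22 mm ahead of it and the grasp point (between the pads) lies 3 mm ahead of it (bot.tip_extent is the distance from the TCP to the fingertips, in m); y points along the fingers, z is the direction in which the jaws open and shut, and the axes are right-handed (so a half turn about y gives the same grasp; the last joint's range is limited). The gripper opens to 87 mm and grips with 3 to 60 N. Pads are 19 mm wide; open, the fingers measure 117 mm over their backs; the gripper's body (75 mm by 190 mm) begins 51 mm behind the grasp point.
Start: joints at [-76.519, 30.224, 82.088, -0, 67.689, -10.227], TCP at [0.251, -0.572, 0.211] pointing down, gripper open.
Joint ranges: [-176.69, 176.69], [-43.24, 126.21], [12.49, 139.97], [-82, 262], [0, 151.66], [-163.58, 163.58]. Speed limits (degrees/s): [159.86, 159.86, 180, 180, 180, 180].

### API

Orientations are given as a 3x3 rotation matrix whose columns are the frame's x, y, z axes.
In Python, from rig import bot, eyes, models gives the robot as it stands. The module is installed in compiled form; this text tells all that it offers.
- The arm moves only by the tool arm_command, never from a script. Its arguments are lists of equal length, an entry for each row: "translation": the shift along the tool's x, y, z each as a share of 0.08 m, from -1 to 1, a list of three; "rotation": the turn, a rotation vector about the tool's x, y, z each as a share of 60 degrees, from -1 to 1, a list of three; "grip": the closure, from -1 (fully open) to 1 (shut), so that 0 is half open. In form: {"translation": [[x, y, z], ...], "rotation": [[rx, ry, rz], ...], "grip": [grip, ...]}. A call has 1 to 5 rows; each row is the pose to reach, as a shift and turn from the pose commanded when the call began, along the tool's axes at that moment; what a row does not reach only later rows make up. A row lasts 1/10 s, in which the tool goes at most 50 mm and 8.59 degrees, less where a joint would pass 70% of its speed; a pose out of reach is approached as far as the arm can. A call with a number of a shift or a turn outside -1 to 1 is refused whole. A call with a gripper value outside its range is refused whole. The fingers move at their own pace and stop on an object; the grip force is fixed at half the most. Time passes only in rows, so rows that repeat a pose let the fingers close. It gives the time, the measured TCP pose, the force and the opening at its end, in the units of the state.
- bot.read_state(): the state, without advancing time (a new reading comes with each control period).
- eyes.capture(name): name is "side" or "top"; returns a dict with "image" (480x640x3 uint8, blue, green, red), "mtx" (3x3 intrinsics, pixels), "dist_coeffs" ([k1, k2, p1, p2, k3] as OpenCV has them; the pictures are not rectified), "rvec" (rotation vector, rad) and "tvec" (3), from world to camera coordinates, as OpenCV has them. Camera axes: x right, y down, z forward; pixel columns grow to the right and rows downward; lengths in m; the calibration is good to about 2 mm. A picture is of the moment at which its call begins. There is no depth.
- bot.hand_in(): hands the job in, once; it reports no verdict.
Trained networks look in the newest picture that a camera, given by its name, has taken for a name from the list of things; names that differ only in an ending like _2 or _b are one class to them, and where a whole thing is asked for, a point or a joint stands for the part that bears it (a point fixed in the world has none). Each returns a list of dicts, best first, with "conf" (0 to 1); they miss things now and then, are a little off and sometimes report something else, mostly with a low value. They report only what shows in the picture. A call takes as long as a camera call. They do not tell look-alikes from the thing itself.
- models.recognise(camera, thing): "extent" ([left, top, right, bottom] as shares, 0 to 1, of the picture: columns of its width, rows of its height, round what is visible of it).
- models.spot_point(camera, thing): "point" ([column, row] as shares, 0 to 1, of the picture: columns of its width, rows of its height: a listed point, or the origin of a listed thing).
The state is a dict: "time_s": time; "joint_positions": joint angles; "qvel": joint speeds; "tau": joint torques, N m; "position": TCP position; "tcp_rot": TCP orientation; "force": force on the tool from outside, world axes, zero at the start; "moment": the same for the moment, N m; "opening": opening from 0.0 (shut) to 1.0 (fully open).
Only numpy, scipy, OpenCV 4.12 (cv2) and the standard library are available. Lean on these libraries where they do the work, as an engineer would, in place of code of your own. Each camera call takes 0.05 s, during which the arm holds its last target. There are 200 camera calls.

### The job

Clear up after a turning job on the cue lathe: lay the pale squared blanks flat in the wooden box, the left-hand turning tools flat in the red tray and the right-hand ones flat in the blue tray (a left-hand tool is the one whose nose is cranked to the right when you look along it from the shank, insert up). Measure the dark turned handle: lay it across both rests of the bench caliper and let go of it, slide the moving jaw up until the barrel is pressed firmly between the two jaws and the reading is steady, then draw the jaw well back and lay the handle flat in the green tray, leaving the caliper open. Do not shift the bottle, the mug or the sanding block.

Things in the scene. Friction and masses are not known exactly. Their poses are not given: they have to be found in the camera images.
- handle: (all sizes here in mm) turned cue handle: dark wood, 140 long, about 90 g; a round barrel 30 in diameter and 94 long in the middle, with a 34 by 34 square end 23 long left on at each end (so it lies flat, axis 17 over what it lies on), white and brass rings on the barrel. Origin at its centre on the axis; x along the axis. To be measured in the caliper, then put in the green tray
- square_a: squared blank (may be absent): pale wood bar 120 by 34 by 34 with white waxed ends, about 100 g. Origin at its centre (17 over what it lies on); x along its length. Belongs in the wooden box
- square_b: squared blank (may be absent): pale wood bar 120 by 34 by 34 with white waxed ends, about 100 g. Origin at its centre (17 over what it lies on); x along its length. Belongs in the wooden box
- left_tool_a: left-hand turning tool (may be absent), for the red tray: dark steel, shank 20 by 20, 125 long over all, 0.4 kg, gold insert on top. Origin at mid length on the shank's centre line, 10 over what it lies on; x along the shank to the nose, z up. The head (last 30) is 32 wide: looking along the shank from its plain end to the nose, insert up, it is cranked 12 to the right (its -y side). Grip across the shank
- left_tool_b: left-hand turning tool (may be absent), for the red tray: dark steel, shank 20 by 20, 125 long over all, 0.4 kg, gold insert on top. Origin at mid length on the shank's centre line, 10 over what it lies on; x along the shank to the nose, z up. The head (last 30) is 32 wide: looking along the shank from its plain end to the nose, insert up, it is cranked 12 to the right (its -y side). Grip across the shank
- right_tool_a: right-hand turning tool (may be absent), for the blue tray: dark steel, shank 20 by 20, 125 long over all, 0.4 kg, gold insert on top. Origin at mid length on the shank's centre line, 10 over what it lies on; x along the shank to the nose, z up. The head (last 30) is 32 wide: looking along the shank from its plain end to the nose, insert up, it is cranked 12 to the left (its +y side). Grip across the shank
- right_tool_b: right-hand turning tool (may be absent), for the blue tray: dark steel, shank 20 by 20, 125 long over all, 0.4 kg, gold insert on top. Origin at mid length on the shank's centre line, 10 over what it lies on; x along the shank to the nose, z up. The head (last 30) is 32 wide: looking along the shank from its plain end to the nose, insert up, it is cranked 12 to the left (its +y side). Grip across the shank
- red_tray: red plastic tray, open-topped, outside 170 (x) by 155 (y) by 32 high, walls and floor 5 thick (inside 160 by 145); fixed to the bench; origin under its centre. For left-hand tools
- blue_tray: blue plastic tray, open-topped, outside 170 (x) by 155 (y) by 32 high, walls and floor 5 thick (inside 160 by 145); fixed to the bench; origin under its centre. For right-hand tools
- wood_box: brown wooden box, open-topped, outside 170 (x) by 155 (y) by 32 high, walls and floor 5 thick (inside 160 by 145); fixed to the bench; origin under its centre. For the squared blanks
- green_tray: green plastic tray lined with grey felt, open-topped, outside 180 (x) by 110 (y) by 32 high, walls and floor 5 thick (inside 170 by 100); fixed to the bench; origin under its centre. For the handle once measured
- red_tray_floor (a point): centre of the inner floor of the red tray (5 over the bench), same axes as it
- blue_tray_floor (a point): centre of the inner floor of the blue tray (5 over the bench), same axes as it
- wood_box_floor (a point): centre of the inner floor of the wooden box (5 over the bench), same axes as it
- green_tray_floor (a point): centre of the inner floor of the green tray (5 over the bench), same axes as it
- caliper: bench caliper, fixed: grey base plate 150 (x) by 225 (y) by 12; steel beam (18 wide, top at 22) along its y axis; two dark rests for the work at x = -58.5 and +58.5 (each 20 wide, tops 34 over the bench), reaching from 10 behind the anvil face to 125 in front of it. Origin under its centre; anvil (fixed jaw) face at y = +75; the slide opens towards -y
- anvil: fixed jaw of the caliper: upright steel blade 14 wide (x), 16 thick, top at 77 over the bench. Its flat measuring face looks to -y; origin at the foot of that face at bench height, caliper's axes
- moving_jaw: moving jaw: steel blade 14 wide, 8 thick, top at 77, at the front of the slide; origin at the foot of its measuring face (which looks to +y at the anvil), at bench height, caliper's axes
- slide (a joint): gap between the two jaw faces, m: 0 shut, 0.12 fully open; the slide runs along the caliper's y axis, with about 1.5 N of friction, and stays where it is left. Shut on the handle's barrel it reads about 0.030
- slide_post (a point): top centre (89 over the bench) of the yellow post, 14 by 14 and 37 tall, that stands on the black slide block (block 32 wide in x, 50 long, top at 52); it moves with the slide, 30 behind the moving jaw's face. Pinch it across (along the caliper's x) or push it to move the slide
- rest (a point): point level with the tops of the rests (34 over the bench), on the beam's centre line, 45 in front of the anvil face (anvil face at its y = +45), caliper's axes. A handle lying here across both rests has its axis 17 above, along the x axis. When it is against the anvil, grip its barrel beside the blade, 27 off centre, or move it off first
- oil_bottle: bystander: brown bottle, 64 in diameter, 160 tall; origin under its centre; leave it alone
- mug: bystander: white mug, 80 in diameter, 90 tall; origin under its centre; leave it alone
- sanding_block: bystander: cork sanding block 110 by 65 by 26; origin under its centre; leave it alone
Things that resemble listed ones, but are neither listed nor needed, are in the scene too. Leave any pink or purple look-alike of the left_tool_b alone.

How it is judged:
By the outcome, as a careful person would: the job done as asked, in the order asked, and still so for the second after the job is handed in, with the robot touching nothing.
Of square_a, square_b, left_tool_a, left_tool_b, right_tool_a, right_tool_b only 4 to 6 are there at a start; the rules pass over those that are not, and their reading is None.
At some moment in a run one of handle, square_a, square_b may be knocked a few centimetres aside while the robot is not near it.
Once in a run the grip may slacken for a moment while it holds something.
It also fails if it takes over 210 s, if anything falls off the work surface, if the arm or the gripper's body presses on something with over 40 N, if the wrist force passes 120 N, or if a joint passes its speed limit or range.

## Working session

There is one attempt and no reset: what is moved stays moved. The work goes in short steps, Python scripts to look and compute and a tool call to move; the robot and the scene stay as the last step left them, time stands still between calls to the robot, and variables do not carry over. Pictures are saved under pics/ and viewed, about 12 in all and at most 16, crops included, and the job is handed in when it is done.

Besides the shell and the picture viewer there is one more tool, called after "Request:" by a JSON object that holds its "name" and its "arguments". arm_command: Moves the arm, as the interface text tells. Shift numbers are shares of 0.08 m and turn numbers shares of 60 degrees, none past 1 either way. Its arguments: {"type":"object","properties":{"translation":{"type":"array"},"rotation":{"type":"array"},"grip":{"type":"array"}},"required":["translation","rotation","grip"]}

```bash
mkdir -p pics; cat > h.py <<'E'
import numpy as np, cv2
from rig import bot, eyes, models
def cam(n):
    return eyes.capture(n)
def ray(c,uv,z):
    """pixel -> world point at height z"""
    p=cv2.undistortPoints(np.array([[uv]],float),c["mtx"],c["dist_coeffs"])[0,0]
    R=cv2.Rodrigues(np.array(c["rvec"],float))[0];t=np.array(c["tvec"],float).ravel()
    d=R.T@np.array([p[0],p[1],1]);o=-R.T@t
    return o+d*(z-o[2])/d[2]
def proj(c,P):
    return cv2.projectPoints(np.array(P,float).reshape(-1,1,3),c["rvec"],c["tvec"],c["mtx"],c["dist_coeffs"])[0][:,0]
E
python3 - <<'E'
from h import *
for n in ("top","side"):
    c=cam(n);cv2.imwrite(f"pics/{n}0.png",c["image"])
    R=cv2.Rodrigues(np.array(c["rvec"],float))[0];print(n,-R.T@np.array(c["tvec"]).ravel(),c["mtx"][0][0])
    for t in "handle square_a left_tool_a right_tool_a red_tray blue_tray wood_box green_tray caliper anvil moving_jaw slide_post rest oil_bottle mug sanding_block".split():
        print(t,[(round(d["conf"],2),(np.array(d["point"])*[640,480]).round().tolist()) for d in models.spot_point(n,t)][:4])
s=bot.read_state();print(s["time_s"],s["position"],s["tcp_rot"],s["opening"])
E
```

```text
top [0.22480746 0.08610633 1.42484291] 491.43564497232825
handle [(0.68, [346.0, 264.0])]
square_a [(0.88, [376.0, 266.0]), (0.77, [376.0, 215.0])]
left_tool_a [(0.82, [461.0, 369.0]), (0.77, [423.0, 155.0]), (0.72, [301.0, 212.0]), (0.6, [411.0, 269.0])]
right_tool_a [(0.92, [408.0, 220.0]), (0.66, [314.0, 261.0]), (0.44, [219.0, 283.0])]
red_tray [(0.81, [472.0, 225.0])]
blue_tray [(0.85, [471.0, 291.0]), (0.71, [219.0, 282.0])]
wood_box [(0.72, [240.0, 215.0]), (0.6, [375.0, 164.0])]
green_tray [(0.57, [302.0, 211.0])]
caliper [(0.74, [242.0, 288.0])]
anvil [(0.56, [214.0, 287.0])]
moving_jaw [(0.46, [220.0, 281.0])]
slide_post [(0.55, [221.0, 282.0])]
rest [(0.96, [231.0, 284.0])]
oil_bottle [(0.91, [180.0, 260.0])]
mug [(0.79, [291.0, 163.0]), (0.74, [220.0, 284.0])]
sanding_block [(0.87, [374.0, 163.0])]
side [-0.39507764 -0.72859051  1.17942251] 572.3180609143145
handle [(0.88, [329.0, 274.0])]
square_a [(0.78, [379.0, 258.0]), (0.62, [358.0, 290.0])]
left_tool_a [(0.96, [380.0, 305.0]), (0.81, [356.0, 241.0])]
right_tool_a [(0.8, [408.0, 276.0]), (0.73, [303.0, 256.0])]
red_tray [(0.7, [460.0, 319.0])]
blue_tray [(0.84, [424.0, 360.0])]
wood_box [(0.41, [305.0, 257.0])]
green_tray [(0.83, [327.0, 224.0])]
caliper [(0.25, [226.0, 208.0])]
anvil [(0.75, [460.0, 319.0]), (0.48, [222.0, 227.0])]
moving_jaw []
slide_post [(0.46, [226.0, 210.0]), (0.25, [416.0, 233.0])]
rest [(0.67, [381.0, 259.0]), (0.64, [231.0, 227.0])]
oil_bottle [(0.86, [217.0, 200.0])]
mug []
sanding_block [(0.68, [409.0, 274.0]), (0.65, [418.0, 231.0])]
1.7 [ 0.25133028 -0.57219061  0.21063981] [[-9.15585086e-01 -3.09178057e-05  4.02124296e-01]
 [-4.02124297e-01  4.62412982e-05 -9.15585085e-01]
 [ 9.71313234e-06 -9.99999998e-01 -5.47706439e-05]] 0.998588857442059
```

```bash
python3 - <<'E'
import cv2
a=cv2.imread("pics/top0.png")[120:400,140:520];cv2.imwrite("pics/top0c.png",cv2.resize(a,(798,588),interpolation=cv2.INTER_CUBIC))
a=cv2.imread("pics/side0.png")[150:430,150:530];cv2.imwrite("pics/side0c.png",cv2.resize(a,(798,588),interpolation=cv2.INTER_CUBIC))
E
```

```text
(no output)
```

View pics/top0c.png

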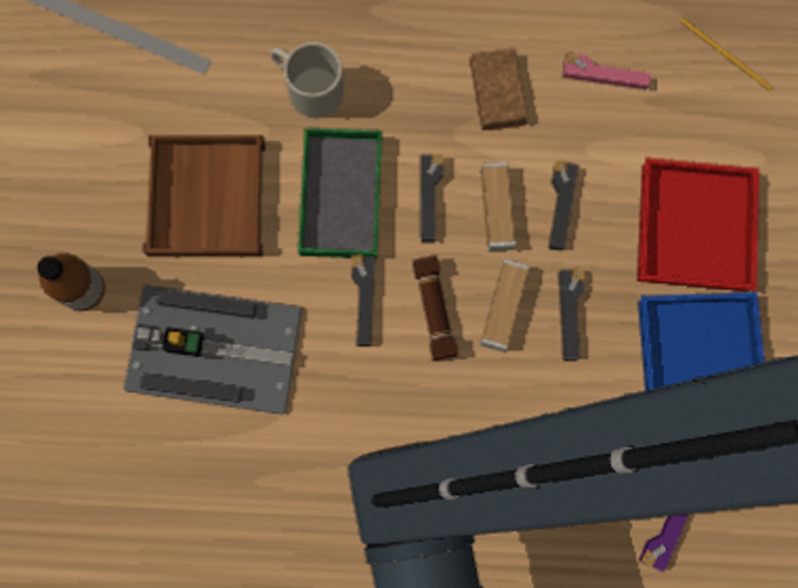

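View pics/side0c.png

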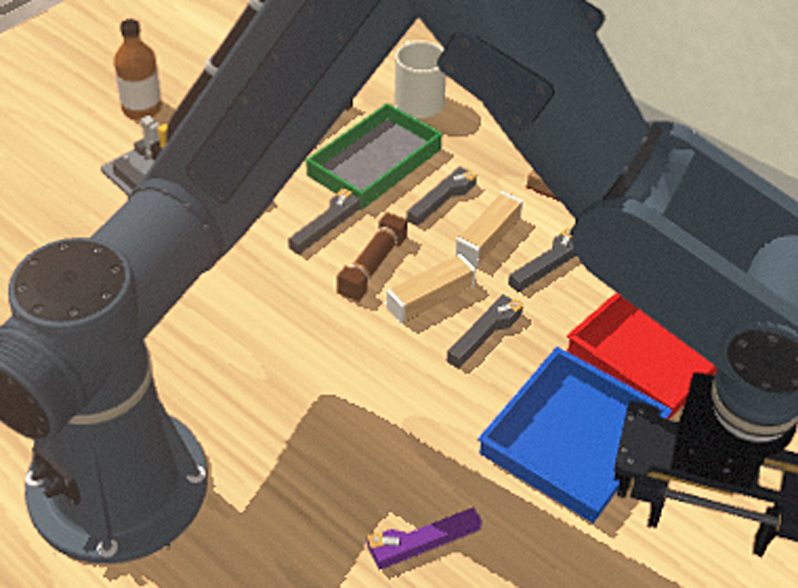

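```bash
python3 - <<'E'
import cv2,numpy as np
a=cv2.imread("pics/top0.png")
b=a[185:297,298:428];cv2.imwrite("pics/z1.png",cv2.resize(b,None,fx=5,fy=5,interpolation=cv2.INTER_CUBIC))
h=cv2.cvtColor(a,cv2.COLOR_BGR2HSV)
for n,(u,v) in dict(tool=(344,220),sq=(377,215),sq2=(380,265),handle=(346,264),handle_end=(343,250),wood=(330,225),shadow=(387,218),red=(472,225),redwall=(446,225),blue=(470,285),green=(284,210),box=(240,210),base=(270,275),tool2=(412,275)).items(): print(n,a[v,u],h[v,u])
E
```

```text
tool [51 53 55] [15 19 55]
sq [ 77 115 151] [ 15 125 151]
sq2 [ 79 118 153] [ 16 123 153]
handle [21 35 64] [ 10 171  64]
handle_end [22 35 61] [ 10 163  61]
wood [ 86 124 158] [ 16 116 158]
shadow [51 71 92] [ 15 114  92]
red [ 24  26 145] [  0 213 145]
redwall [ 22  27 141] [  1 215 141]
blue [123  62  30] [110 193 123]
green [37 73 28] [ 66 157  73]
box [ 39  64 103] [ 12 158 103]
base [86 86 88] [ 0  6 88]
tool2 [52 52 55] [ 0 14 55]
```

View pics/z1.png

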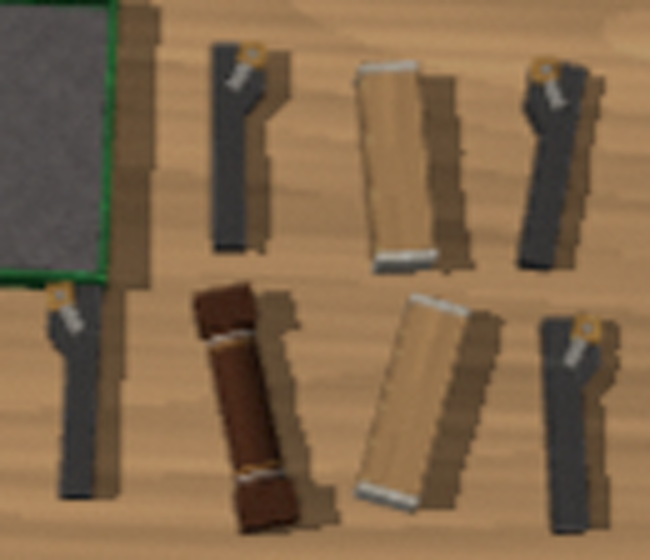

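```bash
cat > fit.py <<'E'
from h import *
from scipy.optimize import least_squares
def fit(c,P,uv,x0):
    P=np.array(P,float);uv=np.array(uv,float)
    def W(q):
        s,k=np.sin(q[2]),np.cos(q[2]);return np.c_[q[0]+k*P[:,0]-s*P[:,1],q[1]+s*P[:,0]+k*P[:,1],P[:,2]]
    r=least_squares(lambda q:(proj(c,W(q))-uv).ravel(),x0)
    return np.r_[r.x[:2].round(4),np.degrees(r.x[2]).round(1)],np.abs(r.fun).max().round(1)
E
python3 - <<'E'
from fit import *
c=cam("top")
Z=lambda l:[((x+.5)/5-.5+298,(y+.5)/5-.5+185) for x,y in l]
C=lambda l:[((x+.5)/2.1-.5+140,(y+.5)/2.1-.5+120) for x,y in l]
def bar(L,w,h): return [(L/2,w/2,h),(L/2,-w/2,h),(-L/2,-w/2,0),(-L/2,w/2,0)]
def rect(L,w,h): return [(L/2,w/2,h),(L/2,-w/2,h),(-L/2,-w/2,h),(-L/2,w/2,h)]
def show(n,P,uv):
    x0=np.r_[ray(c,np.mean(uv,0),.01)[:2],0];print(n,*fit(c,P,uv,x0))
show("sqA",bar(.12,.034,.034),Z([(358,66),(420,62),(435,262),(376,272)]))
show("sqB",bar(.12,.034,.034),Z([(411,295),(471,312),(415,511),(355,495)]))
show("handle",bar(.14,.034,.034),Z([(193,297),(250,284),(300,520),(240,533)]))
l=[(.0625,.01,.02),(-.0625,.01,0),(-.0625,-.01,0)];r=[(.0625,-.01,.02)]+l[1:]
show("T1 L",l,Z([(212,44),(212,251),(244,250)]))
show("T4 L",l,Z([(541,319),(552,533),(584,532)]))
show("T2 R",r,Z([(587,67),(518,266),(550,269)]))
show("T3 R",r,Z([(100,285),(59,497),(92,496)]))
show("red",rect(.17,.155,.032),C([(643,160),(760,170),(756,288),(640,281)]))
show("wood",rect(.17,.155,.032),C([(150,137),(263,136),(263,254),(147,254)]))
show("green",rect(.18,.11,.032),C([(305,129),(382,131),(378,254),(300,253)]))
show("cal",rect(.15,.225,.012),C([(145,287),(305,306),(287,412),(125,388)]))
print("blue TL,TR",[ray(c,p,.032).round(3) for p in C([(640,297),(757,291)])])
print("post",ray(c,C([(178,340)])[0],.089).round(4))
E
```

```text
sqA [ 0.6107 -0.0705  8.    ] 1.2
sqB [  0.4683  -0.0824 -13.1   ] 0.8
handle [4.61e-01 1.44e-02 1.46e+01] 0.8
T1 L [0.6202 0.0297 2.3   ] 0.6
T4 L [ 0.4609 -0.1709  4.8   ] 0.4
T2 R [ 0.6174 -0.1637 -8.2   ] 0.6
T3 R [0.4693 0.1116 0.5   ] 0.6
red [ 0.593  -0.3502 -2.4   ] 2.0
wood [0.6049 0.3407 3.4   ] 1.2
green [0.6184 0.1514 1.    ] 0.4
cal [ 0.393   0.3141 -5.3   ] 1.6
blue TL,TR [array([ 0.486, -0.266,  0.032]), array([ 0.501, -0.427,  0.032])]
post [0.3916 0.3511 0.089 ]
```

```bash
cat > plan.py <<'E'
from h import *
import math
def plan(wps,start=None,g0=-1):
    """wps: (x,y,z,psi,grip,extra rows). Prints arm_command calls."""
    s=bot.read_state() if start is None else None
    if s is not None:
        p=np.array(s["position"]);R=np.array(s["tcp_rot"]);psi=math.degrees(math.atan2(-R[1,0],-R[0,0]))
        print("t",round(s["time_s"],2),"at",p.round(4),round(psi,1),"F",np.round(s["force"],1),"open",round(s["opening"]*87,1))
    else: p,psi=np.array(start[:3],float),start[3]
    i=0
    for x,y,z,ps,g,ex in wps:
        while 1:
            a=math.radians(psi);T=np.array([[-math.cos(a),0,math.sin(a)],[-math.sin(a),0,-math.cos(a)],[0,-1,0]])
            d=T.T@(np.array([x,y,z])-p)/.08; dr=-(ps-psi)/60
            f=min(1,1/max(1e-9,abs(d).max()),1/max(1e-9,abs(dr)))
            sh=(d*f).round(3); r=round(dr*f,3)
            n=max(math.ceil(np.linalg.norm(sh)*.08/.049),math.ceil(abs(r)*60/8.5),1)
            last=f>=.999
            n+=ex if last else 0
            while n>0:
                k=min(n,5);i+=1;n-=k
                print(f"{i}: T {sh.tolist()} R {r} g {g} x{k}"+("" if n==0 else " (cont: next is zero-shift if reached)"))
                p=p+T@(sh*.08);psi-=r*60;sh=np.zeros(3);r=0
            if last:break
    print("end",p.round(4),round(psi,1))
E
python3 - <<'E'
from plan import *
plan([(.611,-.0705,.11,8,-.3,0),(.611,-.0705,.026,8,-.3,1),(.611,-.0705,.026,8,1,4),(.611,-.0705,.11,8,1,0)])
E
```

```text
t 1.75 at [ 0.2513 -0.5722  0.2107] 23.7 F [ 0.4 -0.5  0. ] open 87.4
1: T [-1.0, 0.19, -0.593] R 0.039 g -0.3 x2
2: T [-1.0, 0.194, -0.649] R 0.041 g -0.3 x2
3: T [-1.0, 0.2, -0.712] R 0.042 g -0.3 x3
4: T [-1.0, 0.207, -0.781] R 0.043 g -0.3 x3
5: T [-1.0, 0.215, -0.856] R 0.044 g -0.3 x3
6: T [-1.0, 0.223, -0.939] R 0.047 g -0.3 x3
7: T [-0.123, 0.029, -0.127] R 0.006 g -0.3 x1
8: T [-0.0, 1.0, -0.0] R -0.0 g -0.3 x2
9: T [-0.0, 0.05, -0.0] R -0.0 g -0.3 x2
10: T [-0.0, 0.0, -0.0] R -0.0 g 1 x5
11: T [-0.0, -1.0, -0.0] R -0.0 g 1 x2
12: T [-0.0, -0.05, -0.0] R -0.0 g 1 x1
end [ 0.611  -0.0705  0.11  ] 8.0
```

```bash
python3 - <<'E'
from plan import *
plan([(.32,-.49,.16,8,-.3,1),(.611,-.0705,.10,8,-.3,1),(.611,-.0705,.026,8,-.3,1)])
E
```

```text
t 1.75 at [ 0.2513 -0.5722  0.2107] 23.7 F [ 0.4 -0.5  0. ] open 87.4
1: T [-1.0, 0.528, -0.497] R 0.218 g -0.3 x3
2: T [-0.171, 0.105, -0.141] R 0.044 g -0.3 x2
3: T [-0.924, 0.16, -1.0] R -0.0 g -0.3 x3
4: T [-0.924, 0.16, -1.0] R -0.0 g -0.3 x3
5: T [-0.924, 0.16, -1.0] R -0.0 g -0.3 x3
6: T [-0.924, 0.16, -1.0] R -0.0 g -0.3 x3
7: T [-0.635, 0.11, -0.688] R -0.0 g -0.3 x3
8: T [-0.0, 0.925, 0.0] R -0.0 g -0.3 x3
end [ 0.611  -0.0705  0.026 ] 8.0
```

Request:
{"name": "arm_command", "arguments": {"translation": [[-1, 0.53, -0.5], [-1, 0.53, -0.5], [-1, 0.53, -0.5]], "rotation": [[0, 0.22, 0], [0, 0.22, 0], [0, 0.22, 0]], "grip": [-0.3, -0.3, -0.3]}}

```text
time_s: 2.05
position: [0.31, -0.4959, 0.1652]
tcp_rot: [[-0.983, -0.002, 0.186], [-0.186, 0.011, -0.983], [0.0, -1.0, -0.011]]
force: [-1.0, 0.0, -0.4]
opening: 0.813
```

Request:
{"name": "arm_command", "arguments": {"translation": [[-0.17, 0.1, -0.14], [-0.17, 0.1, -0.14]], "rotation": [[0, 0.044, 0], [0, 0.044, 0]], "grip": [-0.3, -0.3]}}

```text
time_s: 2.25
position: [0.3204, -0.4879, 0.1595]
tcp_rot: [[-0.99, -0.001, 0.139], [-0.139, 0.003, -0.99], [0.0, -1.0, -0.003]]
force: [0.3, 0.1, -1.1]
opening: 0.679
```

Request:
{"name": "arm_command", "arguments": {"translation": [[-0.92, 0.16, -1], [-0.92, 0.16, -1], [-0.92, 0.16, -1]], "rotation": [[0, 0, 0], [0, 0, 0], [0, 0, 0]], "grip": [-0.3, -0.3, -0.3]}}

```text
time_s: 2.55
position: [0.3826, -0.3967, 0.1471]
tcp_rot: [[-0.99, -0.001, 0.141], [-0.141, 0.004, -0.99], [0.001, -1.0, -0.004]]
force: [0.1, -0.3, -0.2]
opening: 0.651
```

Request:
{"name": "arm_command", "arguments": {"translation": [[-0.92, 0.16, -1], [-0.92, 0.16, -1], [-0.92, 0.16, -1]], "rotation": [[0, 0, 0], [0, 0, 0], [0, 0, 0]], "grip": [-0.3, -0.3, -0.3]}}

```text
time_s: 2.85
position: [0.4449, -0.3082, 0.1345]
tcp_rot: [[-0.99, -0.001, 0.142], [-0.142, 0.002, -0.99], [0.0, -1.0, -0.002]]
force: [0.1, 0.2, -0.2]
opening: 0.648
```

Request:
{"name": "arm_command", "arguments": {"translation": [[-0.92, 0.16, -1], [-0.92, 0.16, -1], [-0.92, 0.16, -1]], "rotation": [[0, 0, 0], [0, 0, 0], [0, 0, 0]], "grip": [-0.3, -0.3, -0.3]}}

```text
time_s: 3.15
position: [0.5075, -0.2199, 0.1218]
tcp_rot: [[-0.99, 0.001, 0.142], [-0.142, 0.0, -0.99], [-0.001, -1.0, -0.0]]
force: [-1.6, -0.2, 0.2]
opening: 0.651
```

Request:
{"name": "arm_command", "arguments": {"translation": [[-0.92, 0.16, -1], [-0.92, 0.16, -1], [-0.92, 0.16, -1]], "rotation": [[0, 0, 0], [0, 0, 0], [0, 0, 0]], "grip": [-0.3, -0.3, -0.3]}}

```text
time_s: 3.45
position: [0.5701, -0.1311, 0.1091]
tcp_rot: [[-0.99, 0.002, 0.141], [-0.141, -0.0, -0.99], [-0.002, -1.0, 0.001]]
force: [0.2, 0.3, -0.1]
opening: 0.654
```

```bash
python3 - <<'E'
from plan import *
# wood box target A: local y -0.03
wx,wy,wp=.605,.341,3.4
def loc(cx,cy,p,lx,ly):
    a=math.radians(p);return cx+math.cos(a)*lx-math.sin(a)*ly, cy+math.sin(a)*lx+math.cos(a)*ly
X,Y=loc(wx,wy,wp,0,.031);print(X,Y)
plan([(.611,-.0705,.10,8,-.3,1),(.611,-.0705,.026,8,-.3,1),(.611,-.0705,.026,8,1,4),(.611,-.0705,.10,8,1,0),(X,Y,.10,wp,1,1),(X,Y,.033,wp,1,2),(X,Y,.033,wp,-.06,3),(X,Y,.10,wp,-.06,0)])
E
```

```text
0.6031615024191451 0.37194543466563673
t 3.45 at [ 0.5701 -0.1311  0.1091] 8.1 F [ 0.2  0.3 -0.1] open 56.9
1: T [-0.613, 0.114, -0.677] R 0.002 g -0.3 x3
2: T [-0.0, 0.925, -0.0] R -0.0 g -0.3 x3
3: T [-0.0, -0.0, -0.0] R -0.0 g 1 x5
4: T [-0.0, -0.925, -0.0] R -0.0 g 1 x2
5: T [-0.122, -0.0, -1.0] R 0.014 g 1 x2
6: T [-0.108, -0.0, -1.0] R 0.014 g 1 x2
7: T [-0.093, -0.0, -1.0] R 0.014 g 1 x2
8: T [-0.078, -0.0, -1.0] R 0.014 g 1 x2
9: T [-0.063, -0.0, -1.0] R 0.014 g 1 x2
10: T [-0.025, -0.0, -0.509] R 0.007 g 1 x2
11: T [0.0, 0.837, 0.0] R -0.0 g 1 x4
12: T [0.0, 0.0, 0.0] R -0.0 g -0.06 x4
13: T [0.0, -0.837, 0.0] R -0.0 g -0.06 x2
end [0.6032 0.372  0.1   ] 3.4
```

Request:
{"name": "arm_command", "arguments": {"translation": [[-0.61, 0.11, -0.68], [-0.61, 0.11, -0.68], [-0.61, 0.11, -0.68]], "rotation": [[0, 0, 0], [0, 0, 0], [0, 0, 0]], "grip": [-0.3, -0.3, -0.3]}}

```text
time_s: 3.75
position: [0.6102, -0.0719, 0.1003]
tcp_rot: [[-0.99, 0.002, 0.14], [-0.14, -0.001, -0.99], [-0.001, -1.0, 0.001]]
force: [-0.7, -0.2, -0.3]
opening: 0.649
```

Request:
{"name": "arm_command", "arguments": {"translation": [[0, 0.92, 0], [0, 0.92, 0], [0, 0.92, 0]], "rotation": [[0, 0, 0], [0, 0, 0], [0, 0, 0]], "grip": [-0.3, -0.3, -0.3]}}

```text
time_s: 4.05
position: [0.605, -0.0739, 0.0235]
tcp_rot: [[-0.991, -0.008, 0.136], [-0.136, 0.001, -0.991], [0.008, -1.0, -0.002]]
force: [-0.7, 0.7, 0.4]
opening: 0.646
```

Request:
{"name": "arm_command", "arguments": {"translation": [[0, 0, 0], [0, 0, 0], [0, 0, 0], [0, 0, 0], [0, 0, 0]], "rotation": [[0, 0, 0], [0, 0, 0], [0, 0, 0], [0, 0, 0], [0, 0, 0]], "grip": [1, 1, 1, 1, 1]}}

```text
time_s: 4.55
position: [0.609, -0.0722, 0.0276]
tcp_rot: [[-0.991, 0.002, 0.137], [-0.137, -0.001, -0.991], [-0.001, -1.0, 0.001]]
force: [0.1, 0.1, 0.4]
opening: 0.28
```

Request:
{"name": "arm_command", "arguments": {"translation": [[0, -0.92, 0], [0, -0.92, 0]], "rotation": [[0, 0, 0], [0, 0, 0]], "grip": [1, 1]}}

```text
time_s: 4.75
position: [0.6096, -0.0722, 0.102]
tcp_rot: [[-0.991, 0.002, 0.137], [-0.137, -0.001, -0.991], [-0.002, -1.0, 0.001]]
force: [0.9, -0.6, 0.1]
opening: 0.1
```

```bash
python3 - <<'E'
from plan import *
c=cam("top");a=c["image"][185:297,298:428];cv2.imwrite("pics/z2.png",cv2.resize(a,None,fx=5,fy=5,interpolation=cv2.INTER_CUBIC))
c=cam("side");a=c["image"][200:320,280:440];cv2.imwrite("pics/z2s.png",cv2.resize(a,None,fx=5,fy=5,interpolation=cv2.INTER_CUBIC))
plan([])
E
```

```text
t 4.85 at [ 0.6117 -0.0728  0.1043] 7.9 F [-0.3 -1.6  0.1] open 2.9
end [ 0.6117 -0.0728  0.1043] 7.9
```

View pics/z2.png

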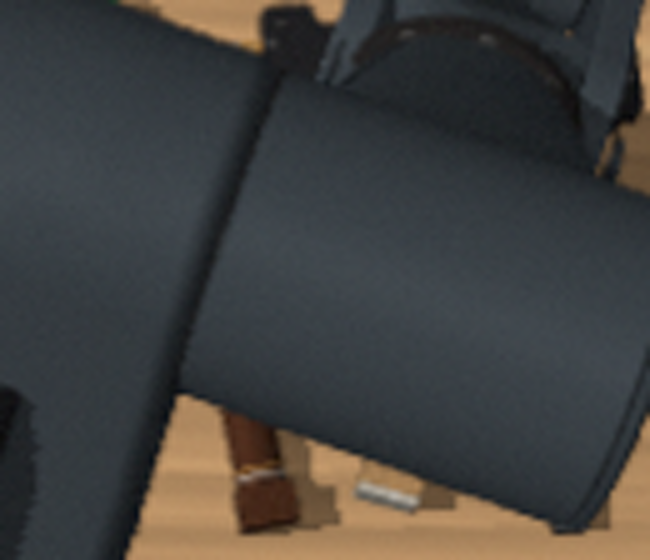

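View pics/z2s.png

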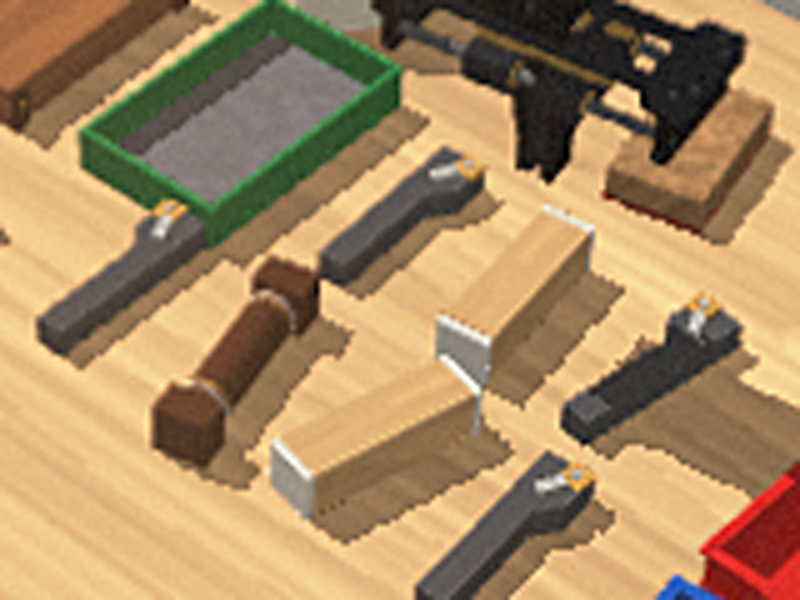

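```bash
python3 - <<'E'
from fit import *
c=cam("side");t=cam("top")
Z=lambda l:[((x+.5)/5-.5+280,(y+.5)/5-.5+200) for x,y in l]
p=[(-.06,.017,.034),(-.06,-.017,.034),(.06,-.017,.034),(.06,.017,.034)]
uv=Z([(437,318),(492,340),(596,232),(545,207)])
print(fit(c,p,uv,[.61,-.07,.1]))
print([ray(c,u,.034).round(3) for u in uv])
# top view: same corners
u2=[((x+.5)/5-.5+298,(y+.5)/5-.5+185) for x,y in [(358,66),(420,62)]]
print([ray(t,u,.034).round(3) for u in u2], "expected px of TCP now top",proj(t,[bot.read_state()["position"]]),"side",proj(c,[bot.read_state()["position"]]))
h=Z([(153,400),(222,433),(318,278),(270,257)]);print([ray(c,u,.034).round(3) for u in h], "len",)
E
```

```text
(array([ 0.6092, -0.0688,  6.2   ]), np.float64(1.0))
[array([ 0.548, -0.057,  0.034]), array([ 0.556, -0.091,  0.034]), array([ 0.667, -0.081,  0.034]), array([ 0.664, -0.046,  0.034])]
[array([ 0.666, -0.044,  0.034]), array([ 0.67 , -0.081,  0.034])] expected px of TCP now top [[381.05580326 210.68109093]] side [[386.01388232 237.60235892]]
[array([0.393, 0.018, 0.034]), array([ 0.4  , -0.027,  0.034]), array([0.527, 0.014, 0.034]), array([0.522, 0.045, 0.034])] len
```

```bash
python3 - <<'E'
from fit import *
c=cam("side")
T=np.array([.2513,-.5722,.2107]);z=np.array([.402,-.916,0])
for o in (.0435,.0585):
  for s in (1,-1): print(o,s,proj(c,[T+s*o*z-[0,0,.022]]))
print("seen (462,398.6),(519,410)")
s=bot.read_state();p=np.array(s["position"]);print(p,(proj(c,[p-[0,0,.022],p])-[280,200])*5)
print(s["joint_positions"])
E
```

```text
0.0435 1 [[503.44215179 418.10343889]]
0.0435 -1 [[459.1520054  406.14549296]]
0.0585 1 [[511.16357285 420.16776595]]
0.0585 -1 [[451.60907577 404.08971932]]
seen (462,398.6),(519,410)
[ 0.60782263 -0.07173633  0.09988582] [[525.48355418 218.60559423]
 [528.68262162 189.89712741]]
[-1.71783597e+01  3.72331105e+01  8.93584519e+01 -3.91786280e-03
  5.34738515e+01  6.49384634e+01]
```

```bash
python3 - <<'E'
from fit import *
print(bot.tip_extent,[d for d in dir(bot) if d[0]!='_'])
c=cam("side");t=cam("top")
cv2.imwrite("pics/g1.png",np.hstack([cv2.resize(c["image"][190:270,340:450],None,fx=4,fy=4,interpolation=cv2.INTER_CUBIC),cv2.resize(t["image"][165:245,335:425],None,fx=4,fy=4,interpolation=cv2.INTER_CUBIC)]))
s=bot.read_state();p=np.array(s["position"]);R=np.array(s["tcp_rot"]);print(p,R.round(3),s["opening"])
E
```

```text
0.022 ['PlanningError', 'hand_in', 'read_state', 'tip_extent']
[ 0.60735922 -0.07166603  0.09898972] [[-0.991 -0.003  0.137]
 [-0.137  0.001 -0.991]
 [ 0.003 -1.    -0.001]] 0.0007290672447275787
```

View pics/g1.png

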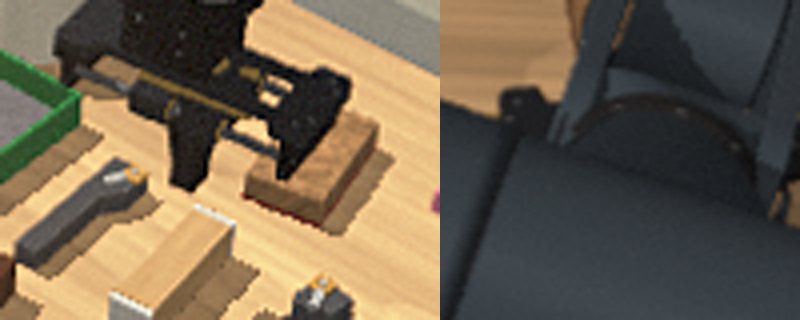

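```bash
python3 - <<'E'
from fit import *
c=cam("side");t=cam("top")
for z in (.07,.077,.09,.10): print(z,ray(c,(387,237.5),z).round(4),"start",ray(c,(490.5,404.3),z+.112).round(4))
P=np.array([.6074,-.0717,.099]);a=np.array([.137,-.991,0])
# gripper body corners 190 along z dir, bottom .048 above TCP: ends in top view
print(proj(t,[P+s*.095*a+[0,0,h] for s in(1,-1) for h in (.048,.1)]))
E
```

```text
0.07 [ 0.6397 -0.055   0.07  ] start [ 0.2834 -0.576   0.182 ]
0.077 [ 0.6332 -0.0592  0.077 ] start [ 0.2786 -0.5771  0.189 ]
0.09 [ 0.621  -0.0671  0.09  ] start [ 0.2698 -0.5791  0.202 ]
0.1 [ 0.6117 -0.0732  0.1   ] start [ 0.263  -0.5806  0.212 ]
[[417.8825217  203.34039532]
 [421.82308821 197.58088175]
 [348.11668096 209.59135049]
 [349.2976284  204.05643865]]
```

Request:
{"name": "arm_command", "arguments": {"translation": [[0, 0.6, 0], [0, 0.85, 0], [0, 0.85, 0], [0, 0.85, 0], [0, 0.85, 0]], "rotation": [[0, 0, 0], [0, 0, 0], [0, 0, 0], [0, 0, 0], [0, 0, 0]], "grip": [-0.3, -0.3, -0.3, -0.3, -0.3]}}

```text
time_s: 5.7
position: [0.6097, -0.0724, 0.0333]
tcp_rot: [[-0.991, 0.002, 0.137], [-0.137, -0.001, -0.991], [-0.002, -1.0, 0.001]]
force: [-1.4, -0.1, -0.7]
opening: 0.377
```

Request:
{"name": "arm_command", "arguments": {"translation": [[0, 0.05, 0], [0, 0.1, 0], [0, 0.1, 0], [0, 0.1, 0]], "rotation": [[0, 0, 0], [0, 0, 0], [0, 0, 0], [0, 0, 0]], "grip": [-0.3, -0.3, -0.3, -0.3]}}

```text
time_s: 6.1
position: [0.6086, -0.0721, 0.0244]
tcp_rot: [[-0.991, 0.0, 0.137], [-0.137, -0.0, -0.991], [-0.0, -1.0, 0.0]]
force: [0.6, 0.1, 0.4]
opening: 0.639
```

Request:
{"name": "arm_command", "arguments": {"translation": [[0, 0.05, 0], [0, 0.05, 0]], "rotation": [[0, 0, 0], [0, 0, 0]], "grip": [-0.3, -0.3]}}

```text
time_s: 6.3
position: [0.6082, -0.072, 0.0198]
tcp_rot: [[-0.991, -0.001, 0.137], [-0.137, 0.0, -0.991], [0.001, -1.0, -0.0]]
force: [-0.6, -0.2, -0.4]
opening: 0.647
```

Request:
{"name": "arm_command", "arguments": {"translation": [[0, 0.05, 0], [0, 0.05, 0]], "rotation": [[0, 0, 0], [0, 0, 0]], "grip": [-0.3, -0.3]}}

```text
time_s: 6.5
position: [0.6081, -0.072, 0.0156]
tcp_rot: [[-0.991, -0.001, 0.137], [-0.137, 0.0, -0.991], [0.001, -1.0, -0.0]]
force: [-0.0, 0.1, -0.3]
opening: 0.651
```

```bash
python3 - <<'E'
from fit import *
c=cam("side");t=cam("top")
cv2.imwrite("pics/g2.png",cv2.resize(c["image"][190:290,330:460],None,fx=6,fy=6,interpolation=cv2.INTER_CUBIC))
s=bot.read_state();print(s["position"],s["force"],s["opening"])
E
```

```text
[ 0.60838132 -0.07202917  0.0160051 ] [ 0.34029499 -0.10536079  0.93555896] 0.6497660212296149
```

View pics/g2.png

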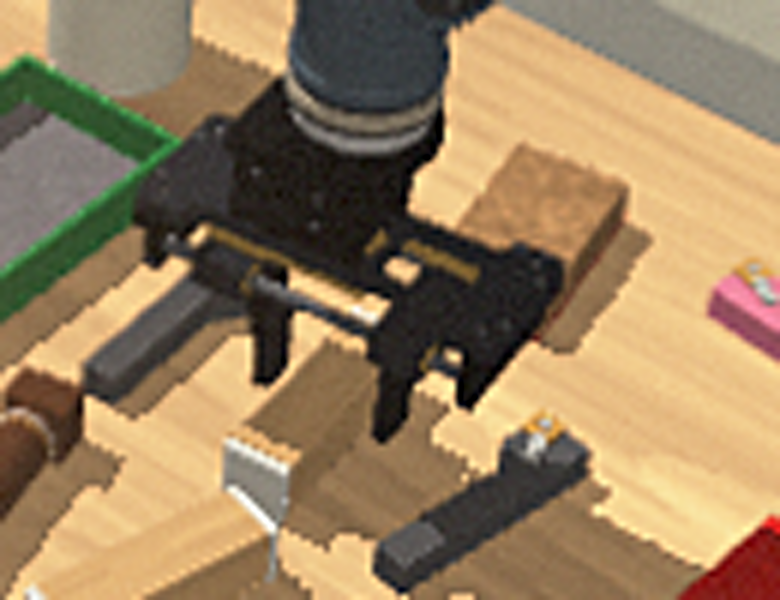

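```bash
python3 - <<'E'
from fit import *
c=cam("side")
for z in (0,.01,.02,.03,.04): print(z,[ray(c,p,z).round(3) for p in ((384.6,257.9),(374.5,253.3),(394.7,262.5))])
print(proj(c,[[.6084,-.072,.016]]))
E
```

```text
0 [array([ 0.629, -0.062,  0.   ]), array([ 0.624, -0.028,  0.   ]), array([ 0.634, -0.095,  0.   ])]
0.01 [array([ 0.62 , -0.067,  0.01 ]), array([ 0.615, -0.034,  0.01 ]), array([ 0.625, -0.101,  0.01 ])]
0.02 [array([ 0.612, -0.073,  0.02 ]), array([ 0.607, -0.039,  0.02 ]), array([ 0.616, -0.106,  0.02 ])]
0.03 [array([ 0.603, -0.079,  0.03 ]), array([ 0.598, -0.045,  0.03 ]), array([ 0.607, -0.111,  0.03 ])]
0.04 [array([ 0.594, -0.084,  0.04 ]), array([ 0.589, -0.051,  0.04 ]), array([ 0.599, -0.117,  0.04 ])]
[[383.5450177  259.26492715]]
```

Request:
{"name": "arm_command", "arguments": {"translation": [[0, 0.1, 0], [0, 0.1, 0], [0, 0.1, 0]], "rotation": [[0, 0, 0], [0, 0, 0], [0, 0, 0]], "grip": [-0.3, -0.3, -0.3]}}

```text
time_s: 6.95
position: [0.6082, -0.072, 0.0078]
tcp_rot: [[-0.991, -0.001, 0.137], [-0.137, 0.0, -0.991], [0.001, -1.0, -0.0]]
force: [0.6, 0.6, 0.3]
opening: 0.655
```

Request:
{"name": "arm_command", "arguments": {"translation": [[0, 0.04, 0], [0, 0.04, 0], [0, 0.04, 0]], "rotation": [[0, 0, 0], [0, 0, 0], [0, 0, 0]], "grip": [-0.3, -0.3, -0.3]}}

```text
time_s: 7.25
position: [0.6085, -0.0721, 0.005]
tcp_rot: [[-0.991, -0.0, 0.137], [-0.137, 0.0, -0.991], [0.0, -1.0, -0.0]]
force: [0.5, -0.6, -0.5]
opening: 0.647
```

Request:
{"name": "arm_command", "arguments": {"translation": [[0, 0.03, 0], [0, 0.03, 0], [0, 0.03, 0]], "rotation": [[0, 0, 0], [0, 0, 0], [0, 0, 0]], "grip": [-0.3, -0.3, -0.3]}}

```text
time_s: 7.55
position: [0.6085, -0.072, 0.0026]
tcp_rot: [[-0.991, -0.0, 0.137], [-0.137, 0.0, -0.991], [0.0, -1.0, -0.0]]
force: [0.3, -0.3, -0.0]
opening: 0.645
```

Request:
{"name": "arm_command", "arguments": {"translation": [[0, 0, 0], [0, 0, 0], [0, 0, 0], [0, 0, 0], [0, 0, 0]], "rotation": [[0, 0, 0], [0, 0, 0], [0, 0, 0], [0, 0, 0], [0, 0, 0]], "grip": [1, 1, 1, 1, 1]}}

```text
time_s: 8.05
position: [0.6084, -0.0718, 0.0027]
tcp_rot: [[-0.991, -0.0, 0.137], [-0.137, 0.0, -0.991], [0.0, -1.0, -0.0]]
force: [-0.3, 0.9, 1.0]
opening: 0.389
```

Request:
{"name": "arm_command", "arguments": {"translation": [[0, -0.3, 0], [0, -1, 0], [0, -1, 0], [0, -1, 0]], "rotation": [[0, 0, 0], [0, 0, 0], [0, 0, 0], [0, 0, 0]], "grip": [1, 1, 1, 1]}}

```text
time_s: 8.45
position: [0.6099, -0.0726, 0.0846]
tcp_rot: [[-0.991, 0.004, 0.137], [-0.137, -0.002, -0.991], [-0.004, -1.0, 0.002]]
force: [-0.2, -0.0, -1.3]
opening: 0.389
```

```bash
python3 - <<'E'
from plan import *
plan([(.603,.372,.085,3.4,1,1),(.603,.372,.010,3.4,1,2),(.603,.372,.010,3.4,-.06,3),(.603,.372,.085,3.4,-.06,1),(.468,-.082,.085,-13.1,-.3,1),(.468,-.082,.003,-13.1,-.3,2)],g0=1)
E
```

```text
t 8.45 at [ 0.6099 -0.0726  0.0846] 7.9 F [-0.2 -0.  -1.3] open 33.8
1: T [-0.122, -0.001, -1.0] R 0.014 g 1 x2
2: T [-0.108, -0.001, -1.0] R 0.013 g 1 x2
3: T [-0.094, -0.001, -1.0] R 0.013 g 1 x2
4: T [-0.08, -0.001, -1.0] R 0.014 g 1 x2
5: T [-0.065, -0.001, -1.0] R 0.013 g 1 x2
6: T [-0.028, -0.001, -0.535] R 0.008 g 1 x2
7: T [-0.0, 0.938, 0.0] R -0.0 g 1 x4
8: T [-0.0, -0.0, 0.0] R -0.0 g -0.06 x4
9: T [-0.0, -0.938, 0.0] R -0.0 g -0.06 x3
10: T [0.363, 0.0, 1.0] R 0.049 g -0.3 x2
11: T [0.306, 0.0, 1.0] R 0.049 g -0.3 x2
12: T [0.25, 0.0, 1.0] R 0.048 g -0.3 x2
13: T [0.197, 0.0, 1.0] R 0.047 g -0.3 x2
14: T [0.147, 0.0, 1.0] R 0.047 g -0.3 x2
15: T [0.072, 0.0, 0.747] R 0.035 g -0.3 x3
16: T [0.0, 1.0, -0.0] R -0.0 g -0.3 x2
17: T [0.0, 0.025, -0.0] R -0.0 g -0.3 x3
end [ 0.468 -0.082  0.003] -13.1
```

Request:
{"name": "arm_command", "arguments": {"translation": [[-0.12, 0, -1], [-0.12, 0, -1]], "rotation": [[0, 0.014, 0], [0, 0.014, 0]], "grip": [1, 1]}}

```text
time_s: 8.65
position: [0.6052, 0.0099, 0.0809]
tcp_rot: [[-0.993, -0.004, 0.121], [-0.121, 0.001, -0.993], [0.004, -1.0, -0.002]]
force: [-1.3, 0.8, -2.0]
opening: 0.388
```

Request:
{"name": "arm_command", "arguments": {"translation": [[-0.11, 0, -1], [-0.11, 0, -1]], "rotation": [[0, 0.014, 0], [0, 0.014, 0]], "grip": [1, 1]}}

```text
time_s: 8.85
position: [0.6038, 0.0917, 0.0805]
tcp_rot: [[-0.994, -0.005, 0.109], [-0.109, 0.001, -0.994], [0.004, -1.0, -0.001]]
force: [0.3, -0.5, -2.2]
opening: 0.387
```

Request:
{"name": "arm_command", "arguments": {"translation": [[-0.09, 0, -1], [-0.09, 0, -1]], "rotation": [[0, 0.014, 0], [0, 0.014, 0]], "grip": [1, 1]}}

```text
time_s: 9.05
position: [0.6024, 0.1721, 0.0804]
tcp_rot: [[-0.996, -0.004, 0.094], [-0.094, 0.0, -0.996], [0.004, -1.0, -0.001]]
force: [0.2, -0.1, -1.0]
opening: 0.387
```

Request:
{"name": "arm_command", "arguments": {"translation": [[-0.08, 0, -1], [-0.08, 0, -1]], "rotation": [[0, 0.014, 0], [0, 0.014, 0]], "grip": [1, 1]}}

```text
time_s: 9.25
position: [0.6015, 0.2523, 0.0803]
tcp_rot: [[-0.997, -0.004, 0.08], [-0.08, -0.0, -0.997], [0.004, -1.0, -0.0]]
force: [0.4, -0.1, -0.7]
opening: 0.387
```

Request:
{"name": "arm_command", "arguments": {"translation": [[-0.07, 0, -1], [-0.07, 0, -1]], "rotation": [[0, 0.014, 0], [0, 0.014, 0]], "grip": [1, 1]}}

```text
time_s: 9.45
position: [0.6009, 0.3325, 0.0802]
tcp_rot: [[-0.998, -0.003, 0.065], [-0.065, -0.0, -0.998], [0.003, -1.0, 0.0]]
force: [0.3, -0.9, -1.8]
opening: 0.387
```

Request:
{"name": "arm_command", "arguments": {"translation": [[-0.03, 0, -0.53], [-0.03, 0, -0.53], [-0.03, 0, -0.53]], "rotation": [[0, 0.007, 0], [0, 0.007, 0], [0, 0.007, 0]], "grip": [1, 1, 1]}}

```text
time_s: 9.75
position: [0.6006, 0.3724, 0.0801]
tcp_rot: [[-0.998, -0.004, 0.059], [-0.059, -0.002, -0.998], [0.004, -1.0, 0.002]]
force: [-0.3, -0.7, -1.5]
opening: 0.386
```

Request:
{"name": "arm_command", "arguments": {"translation": [[-0.02, 0.5, 0], [-0.02, 0.85, 0], [-0.02, 0.87, 0], [-0.02, 0.87, 0]], "rotation": [[0, 0, 0], [0, 0, 0], [0, 0, 0], [0, 0, 0]], "grip": [1, 1, 1, 1]}}

```text
time_s: 10.15
position: [0.6035, 0.3704, 0.012]
tcp_rot: [[-0.998, -0.003, 0.055], [-0.055, -0.002, -0.998], [0.003, -1.0, 0.001]]
force: [0.1, -0.3, -1.4]
opening: 0.389
```

Request:
{"name": "arm_command", "arguments": {"translation": [[0, 0, 0], [0, 0, 0], [0, 0, 0], [0, 0, 0]], "rotation": [[0, 0, 0], [0, 0, 0], [0, 0, 0], [0, 0, 0]], "grip": [-0.06, -0.06, -0.06, -0.06]}}

```text
time_s: 10.55
position: [0.6045, 0.3725, 0.0142]
tcp_rot: [[-0.998, 0.001, 0.057], [-0.057, 0.001, -0.998], [-0.002, -1.0, -0.001]]
force: [-0.4, -0.5, -0.6]
opening: 0.524
```

Request:
{"name": "arm_command", "arguments": {"translation": [[0, -0.5, 0], [0, -0.95, 0], [0, -0.95, 0]], "rotation": [[0, 0, 0], [0, 0, 0], [0, 0, 0]], "grip": [-0.06, -0.06, -0.06]}}

```text
time_s: 10.85
position: [0.6083, 0.3743, 0.0958]
tcp_rot: [[-0.998, 0.012, 0.057], [-0.057, 0.005, -0.998], [-0.012, -1.0, -0.004]]
force: [0.6, -0.0, 0.9]
opening: 0.529
```

Request:
{"name": "arm_command", "arguments": {"translation": [[0.36, 0, 1], [0.36, 0, 1]], "rotation": [[0, 0.05, 0], [0, 0.05, 0]], "grip": [-0.3, -0.3]}}

```text
time_s: 11.05
position: [0.5786, 0.2897, 0.0892]
tcp_rot: [[-1.0, -0.0, 0.005], [-0.005, -0.001, -1.0], [0.0, -1.0, 0.001]]
force: [1.1, -0.7, -0.7]
opening: 0.614
```

Request:
{"name": "arm_command", "arguments": {"translation": [[0.3, 0, 1], [0.3, 0, 1]], "rotation": [[0, 0.05, 0], [0, 0.05, 0]], "grip": [-0.3, -0.3]}}

```text
time_s: 11.25
position: [0.5543, 0.2084, 0.0888]
tcp_rot: [[-0.999, -0.002, -0.049], [0.049, -0.001, -0.999], [0.002, -1.0, 0.001]]
force: [0.3, 0.1, 0.2]
opening: 0.646
```

```bash
python3 - <<'E'
from plan import *
c=cam("side");t=cam("top")
a=cv2.resize(c["image"][180:400,150:480],None,fx=2.4,fy=2.4,interpolation=cv2.INTER_CUBIC)
cv2.imwrite("pics/s3.png",a)
for n,q in (("side",c),("top",t)):
  for th in ("square_a","handle"):
    print(n,th,[(round(d["conf"],2),ray(q,np.array(d["point"])*[640,480],.017).round(3)) for d in models.spot_point(n,th)])
plan([(.468,-.082,.083,-13.1,-.3,1),(.468,-.082,.003,-13.1,-.3,2)])
E
```

```text
side square_a [(0.9, array([0.61 , 0.377, 0.017])), (0.56, array([ 0.466, -0.081,  0.017]))]
side handle [(0.82, array([0.459, 0.011, 0.017]))]
top square_a [(0.83, array([ 0.463, -0.079,  0.017])), (0.71, array([0.608, 0.371, 0.017]))]
top handle [(0.96, array([0.466, 0.008, 0.017]))]
t 11.55 at [0.5569 0.2115 0.0892] -2.7 F [ 0.3 -0.2 -0.2] open 56.6
1: T [0.252, 0.021, 1.0] R 0.047 g -0.3 x2
2: T [0.2, 0.021, 1.0] R 0.046 g -0.3 x2
3: T [0.15, 0.02, 1.0] R 0.045 g -0.3 x2
4: T [0.079, 0.015, 0.767] R 0.035 g -0.3 x3
5: T [0.0, 1.0, 0.0] R 0.0 g -0.3 x4
end [ 0.468 -0.082  0.003] -13.1
```

View pics/s3.png

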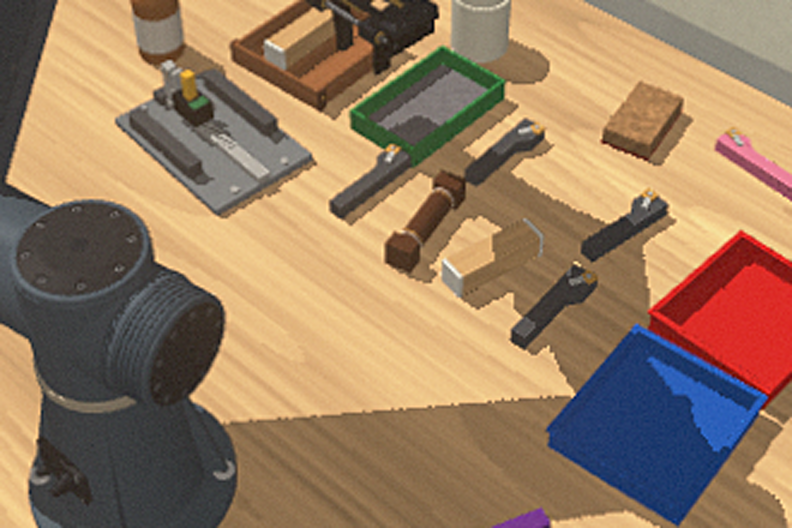

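```bash
python3 - <<'E'
from fit import *
c=cam("side")
F=lambda l:[((x+.5)/2.4-.5+150,(y+.5)/2.4-.5+180) for x,y in l]
r=lambda L,w,h:[(L/2,w/2,h),(L/2,-w/2,h),(-L/2,w/2,h)]
print("blue",fit(c,r(.17,.155,.032),F([(638,325),(767,398),(549,428)]),[.41,-.35,.1]))
print("cal",fit(c,[(-.075,.1125,.012),(-.075,-.1125,.012),(.075,-.1125,.012)],F([(116,122),(220,211),(313,158)]),[.39,.31,-.1]))
print("post",ray(c,F([(188,74)])[0],.089))
print("blank in box",)
E
```

```text
blue (array([ 0.4059, -0.354 ,  3.7   ]), np.float64(0.6))
cal (array([ 0.3895,  0.3117, -5.3   ]), np.float64(1.2))
post [0.39515203 0.35551207 0.089     ]
blank in box
```

Request:
{"name": "arm_command", "arguments": {"translation": [[0.25, 0, 1], [0.25, 0, 1]], "rotation": [[0, 0.047, 0], [0, 0.047, 0]], "grip": [-0.3, -0.3]}}

```text
time_s: 11.8
position: [0.5321, 0.132, 0.0888]
tcp_rot: [[-0.996, 0.0, -0.094], [0.094, -0.0, -0.996], [-0.0, -1.0, 0.0]]
force: [-0.7, 0.4, 0.4]
opening: 0.655
```

Request:
{"name": "arm_command", "arguments": {"translation": [[0.2, 0, 1], [0.2, 0, 1]], "rotation": [[0, 0.047, 0], [0, 0.047, 0]], "grip": [-0.3, -0.3]}}

```text
time_s: 12.0
position: [0.5083, 0.0527, 0.0889]
tcp_rot: [[-0.989, -0.0, -0.145], [0.145, -0.0, -0.989], [-0.0, -1.0, 0.0]]
force: [0.5, 0.8, -0.5]
opening: 0.652
```

Request:
{"name": "arm_command", "arguments": {"translation": [[0.15, 0, 1], [0.15, 0, 1]], "rotation": [[0, 0.047, 0], [0, 0.047, 0]], "grip": [-0.3, -0.3]}}

```text
time_s: 12.2
position: [0.4853, -0.0251, 0.089]
tcp_rot: [[-0.981, 0.001, -0.194], [0.194, -0.001, -0.981], [-0.001, -1.0, 0.0]]
force: [0.4, -0.3, 0.5]
opening: 0.649
```

Request:
{"name": "arm_command", "arguments": {"translation": [[0.08, 0, 0.77], [0.08, 0, 0.77], [0.08, 0, 0.77], [0.08, 0, 0.77]], "rotation": [[0, 0.033, 0], [0, 0.033, 0], [0, 0.033, 0], [0, 0.033, 0]], "grip": [-0.3, -0.3, -0.3, -0.3]}}

```text
time_s: 12.6
position: [0.4675, -0.082, 0.089]
tcp_rot: [[-0.974, 0.0, -0.228], [0.228, 0.0, -0.974], [-0.0, -1.0, -0.0]]
force: [-0.4, 0.4, -0.3]
opening: 0.647
```

Request:
{"name": "arm_command", "arguments": {"translation": [[0, 0.5, 0], [0, 1, 0], [0, 1, 0]], "rotation": [[0, 0, 0], [0, 0, 0], [0, 0, 0]], "grip": [-0.3, -0.3, -0.3]}}

```text
time_s: 12.9
position: [0.4638, -0.0796, 0.0046]
tcp_rot: [[-0.974, -0.01, -0.225], [0.225, 0.005, -0.974], [0.011, -1.0, -0.002]]
force: [-0.2, -0.0, -0.3]
opening: 0.648
```

Request:
{"name": "arm_command", "arguments": {"translation": [[0, 0.08, 0], [0, 0.08, 0], [0, 0.08, 0], [0, 0.08, 0], [0, 0.08, 0]], "rotation": [[0, 0, 0], [0, 0, 0], [0, 0, 0], [0, 0, 0], [0, 0, 0]], "grip": [-0.3, 1, 1, 1, 1]}}

```text
time_s: 13.4
position: [0.4677, -0.0832, 0.0041]
tcp_rot: [[-0.974, 0.003, -0.229], [0.229, -0.001, -0.974], [-0.003, -1.0, 0.0]]
force: [0.2, 2.6, 6.3]
opening: 0.389
```

Request:
{"name": "arm_command", "arguments": {"translation": [[0, 0, 0], [0, -0.4, 0], [0, -1, 0], [0, -1, 0]], "rotation": [[0, 0, 0], [0, 0, 0], [0, 0, 0], [0, 0, 0]], "grip": [1, 1, 1, 1]}}

```text
time_s: 13.8
position: [0.4704, -0.0845, 0.0874]
tcp_rot: [[-0.974, 0.01, -0.228], [0.228, -0.005, -0.974], [-0.011, -1.0, 0.002]]
force: [0.5, -0.6, -0.7]
opening: 0.388
```

```bash
python3 - <<'E'
from plan import *
plan([(.607,.310,.085,3.4,1,1),(.607,.310,.010,3.4,1,2),(.607,.310,.010,3.4,-.06,3),(.607,.310,.087,3.4,-.06,1),(.61,.031,.085,2.3,-.06,1),(.61,.031,.003,2.3,-.06,2)],g0=1)
E
```

```text
t 13.8 at [ 0.4704 -0.0845  0.0874] -13.2 F [ 0.5 -0.6 -0.7] open 33.7
1: T [-0.104, 0.006, -1.0] R -0.053 g 1 x2
2: T [-0.16, 0.006, -1.0] R -0.054 g 1 x2
3: T [-0.218, 0.006, -1.0] R -0.054 g 1 x2
4: T [-0.279, 0.006, -1.0] R -0.055 g 1 x2
5: T [-0.342, 0.006, -1.0] R -0.056 g 1 x2
6: T [-0.03, 0.0, -0.075] R -0.005 g 1 x2
7: T [-0.0, 0.938, -0.0] R 0.0 g 1 x4
8: T [-0.0, -0.0, -0.0] R 0.0 g -0.06 x4
9: T [-0.0, -0.963, -0.0] R 0.0 g -0.06 x3
10: T [0.049, 0.007, 1.0] R 0.005 g -0.06 x2
11: T [0.044, 0.007, 1.0] R 0.006 g -0.06 x2
12: T [0.037, 0.008, 1.0] R 0.005 g -0.06 x2
13: T [0.016, 0.003, 0.484] R 0.003 g -0.06 x2
14: T [-0.0, 1.0, 0.0] R -0.0 g -0.06 x2
15: T [-0.0, 0.025, 0.0] R -0.0 g -0.06 x3
end [0.61  0.031 0.003] 2.3
```

Request:
{"name": "arm_command", "arguments": {"translation": [[-0.1, 0, -1], [-0.1, 0, -1]], "rotation": [[0, -0.053, 0], [0, -0.053, 0]], "grip": [1, 1]}}

```text
time_s: 14.0
position: [0.4934, -0.0063, 0.0831]
tcp_rot: [[-0.984, 0.001, -0.176], [0.176, 0.0, -0.984], [-0.001, -1.0, -0.0]]
force: [-1.0, -0.1, -0.3]
opening: 0.385
```

Request:
{"name": "arm_command", "arguments": {"translation": [[-0.16, 0, -1], [-0.16, 0, -1]], "rotation": [[0, -0.053, 0], [0, -0.053, 0]], "grip": [1, 1]}}

```text
time_s: 14.2
position: [0.5197, 0.0719, 0.0823]
tcp_rot: [[-0.993, 0.0, -0.117], [0.117, 0.0, -0.993], [-0.0, -1.0, -0.0]]
force: [0.5, -1.0, -1.2]
opening: 0.389
```

Request:
{"name": "arm_command", "arguments": {"translation": [[-0.22, 0, -1], [-0.22, 0, -1]], "rotation": [[0, -0.055, 0], [0, -0.055, 0]], "grip": [1, 1]}}

```text
time_s: 14.4
position: [0.5468, 0.1496, 0.0822]
tcp_rot: [[-0.998, 0.0, -0.06], [0.06, 0.0, -0.998], [-0.0, -1.0, -0.0]]
force: [0.8, -0.5, -0.7]
opening: 0.386
```

Request:
{"name": "arm_command", "arguments": {"translation": [[-0.28, 0, -1], [-0.28, 0, -1]], "rotation": [[0, -0.055, 0], [0, -0.055, 0]], "grip": [1, 1]}}

```text
time_s: 14.6
position: [0.5741, 0.2281, 0.082]
tcp_rot: [[-1.0, 0.0, -0.002], [0.002, 0.001, -1.0], [-0.0, -1.0, -0.001]]
force: [0.1, -0.3, -1.1]
opening: 0.391
```

Request:
{"name": "arm_command", "arguments": {"translation": [[-0.37, 0, -1], [-0.37, 0, -1], [-0.37, 0, -1], [-0.37, 0, -1]], "rotation": [[0, -0.06, 0], [0, -0.06, 0], [0, -0.06, 0], [0, -0.06, 0]], "grip": [1, 1, 1, 1]}}

```text
time_s: 15.0
position: [0.6025, 0.3055, 0.0814]
tcp_rot: [[-0.998, -0.002, 0.06], [-0.06, -0.001, -0.998], [0.002, -1.0, 0.001]]
force: [-0.7, 0.0, -0.9]
opening: 0.388
```

Request:
{"name": "arm_command", "arguments": {"translation": [[-0.06, 0.1, -0.07], [-0.06, 0.5, -0.07], [-0.06, 0.86, -0.07], [-0.06, 0.88, -0.07], [-0.06, 0.88, -0.07]], "rotation": [[0, 0, 0], [0, 0, 0], [0, 0, 0], [0, 0, 0], [0, 0, 0]], "grip": [1, 1, 1, 1, 1]}}

```text
time_s: 15.5
position: [0.6074, 0.3099, 0.0115]
tcp_rot: [[-0.998, -0.003, 0.057], [-0.057, -0.001, -0.998], [0.003, -1.0, 0.001]]
force: [0.3, -0.1, -0.7]
opening: 0.386
```

Request:
{"name": "arm_command", "arguments": {"translation": [[0, 0, 0], [0, 0, 0], [0, 0, 0], [0, 0, 0]], "rotation": [[0, 0, 0], [0, 0, 0], [0, 0, 0], [0, 0, 0]], "grip": [-0.04, -0.04, -0.04, -0.04]}}

```text
time_s: 15.9
position: [0.6085, 0.3114, 0.0132]
tcp_rot: [[-0.998, 0.001, 0.059], [-0.059, 0.0, -0.998], [-0.001, -1.0, -0.0]]
force: [-1.0, -0.8, -0.9]
opening: 0.511
```

Request:
{"name": "arm_command", "arguments": {"translation": [[0, -0.5, 0], [0, -0.95, 0], [0, -0.95, 0], [0, -0.95, 0]], "rotation": [[0, 0, 0], [0, 0, 0], [0, 0, 0], [0, 0, 0]], "grip": [-0.06, -0.06, -0.06, -0.06]}}

```text
time_s: 16.3
position: [0.6088, 0.3116, 0.0899]
tcp_rot: [[-0.998, 0.003, 0.059], [-0.059, 0.001, -0.998], [-0.003, -1.0, -0.001]]
force: [0.1, -0.6, -0.8]
opening: 0.529
```

```bash
python3 - <<'E'
from plan import *
c=cam("side")
print([(round(d["conf"],2),ray(c,np.array(d["point"])*[640,480],.02).round(3)) for d in models.spot_point("side","square_a")])
X,Y=.395-.0,.352
plan([(.61,.031,.085,2.3,-.1,1),(.61,.031,.006,2.3,-.1,2)])
E
```

```text
[(0.74, array([0.604, 0.379, 0.02 ])), (0.55, array([0.581, 0.321, 0.02 ]))]
t 16.4 at [0.607  0.311  0.0874] 3.4 F [-0.  -0.2  0.2] open 46.6
1: T [0.048, 0.008, 1.0] R 0.005 g -0.1 x2
2: T [0.043, 0.009, 1.0] R 0.005 g -0.1 x2
3: T [0.038, 0.008, 1.0] R 0.005 g -0.1 x2
4: T [0.016, 0.005, 0.497] R 0.003 g -0.1 x2
5: T [0.0, 0.987, -0.0] R 0.0 g -0.1 x4
end [0.61  0.031 0.006] 2.3
```

Request:
{"name": "arm_command", "arguments": {"translation": [[0, 0, 1], [0, 0, 1]], "rotation": [[0, 0.02, 0], [0, 0.02, 0]], "grip": [-0.1, -0.1]}}

```text
time_s: 16.6
position: [0.6112, 0.2297, 0.0863]
tcp_rot: [[-0.999, -0.004, 0.039], [-0.039, -0.002, -0.999], [0.004, -1.0, 0.002]]
force: [0.5, -0.1, 0.4]
opening: 0.55
```

Request:
{"name": "arm_command", "arguments": {"translation": [[0, 0, 1], [0, 0, 1]], "rotation": [[0, 0, 0], [0, 0, 0]], "grip": [-0.1, -0.1]}}

```text
time_s: 16.8
position: [0.6144, 0.1486, 0.0864]
tcp_rot: [[-0.999, -0.004, 0.037], [-0.037, -0.001, -0.999], [0.004, -1.0, 0.001]]
force: [0.0, 0.3, -0.9]
opening: 0.55
```

Request:
{"name": "arm_command", "arguments": {"translation": [[0, 0, 1], [0, 0, 1]], "rotation": [[0, 0, 0], [0, 0, 0]], "grip": [-0.1, -0.1]}}

```text
time_s: 17.0
position: [0.6176, 0.0685, 0.0865]
tcp_rot: [[-0.999, -0.004, 0.036], [-0.036, -0.001, -0.999], [0.004, -1.0, 0.0]]
force: [0.1, 0.5, -0.1]
opening: 0.549
```

Request:
{"name": "arm_command", "arguments": {"translation": [[0, 0, 0.5], [0, 0, 0.5], [0, 0, 0.5], [0, 0, 0.5]], "rotation": [[0, 0, 0], [0, 0, 0], [0, 0, 0], [0, 0, 0]], "grip": [-0.1, -0.1, -0.1, -0.1]}}

```text
time_s: 17.4
position: [0.6194, 0.0325, 0.0873]
tcp_rot: [[-0.999, -0.002, 0.038], [-0.038, 0.001, -0.999], [0.002, -1.0, -0.001]]
force: [-0.7, -0.0, 0.7]
opening: 0.556
```

Request:
{"name": "arm_command", "arguments": {"translation": [[0, 0.5, 0.03], [0, 0.95, 0.03], [0, 1, 0.03], [0, 1, 0.03]], "rotation": [[0, 0, 0], [0, 0, 0], [0, 0, 0], [0, 0, 0]], "grip": [-0.1, -0.1, -0.1, -0.1]}}

```text
time_s: 17.8
position: [0.6193, 0.0306, 0.0072]
tcp_rot: [[-0.999, -0.003, 0.04], [-0.04, 0.001, -0.999], [0.003, -1.0, -0.001]]
force: [-0.3, -0.2, 0.1]
opening: 0.55
```

Request:
{"name": "arm_command", "arguments": {"translation": [[0, 0, 0], [0, 0, 0], [0, 0, 0], [0, 0, 0], [0, 0, 0]], "rotation": [[0, 0, 0], [0, 0, 0], [0, 0, 0], [0, 0, 0], [0, 0, 0]], "grip": [1, 1, 1, 1, 1]}}

```text
time_s: 18.3
position: [0.6208, 0.029, 0.0089]
tcp_rot: [[-0.999, 0.001, 0.038], [-0.038, -0.0, -0.999], [-0.001, -1.0, 0.0]]
force: [1.0, 0.1, -0.2]
opening: 0.179
```

Request:
{"name": "arm_command", "arguments": {"translation": [[0, -0.4, 0], [0, -1, 0], [0, -1, 0], [0, -1, 0]], "rotation": [[0, 0, 0], [0, 0, 0], [0, 0, 0], [0, 0, 0]], "grip": [1, 1, 1, 1]}}

```text
time_s: 18.7
position: [0.6215, 0.029, 0.0899]
tcp_rot: [[-0.999, 0.003, 0.038], [-0.038, -0.0, -0.999], [-0.003, -1.0, 0.001]]
force: [0.5, 0.3, -0.1]
opening: 0.002
```

```bash
python3 - <<'E'
from plan import *
a=math.radians(-2.4)
X,Y=.593-math.sin(a)*.034,-.350+math.cos(a)*.034;print(X,Y)
plan([(X,Y,.085,-2.4,1,2),(X,Y,.013,-2.4,1,2)])
E
```

```text
0.5944237722267928 -0.3160298237766388
t 18.7 at [0.6215 0.029  0.0899] 2.2 F [ 0.5  0.3 -0.1] open 0.2
1: T [0.117, 0.014, 1.0] R 0.018 g 1 x2
2: T [0.097, 0.014, 1.0] R 0.018 g 1 x2
3: T [0.079, 0.015, 1.0] R 0.017 g 1 x2
4: T [0.06, 0.014, 1.0] R 0.018 g 1 x2
5: T [0.013, 0.005, 0.309] R 0.005 g 1 x3
6: T [0.0, 0.9, -0.0] R 0.0 g 1 x4
end [ 0.5944 -0.316   0.013 ] -2.4
```

Request:
{"name": "arm_command", "arguments": {"translation": [[0, 0.5, 0], [0, 0.95, 0], [0, 1, 0], [0, 1, 0]], "rotation": [[0, 0, 0], [0, 0, 0], [0, 0, 0], [0, 0, 0]], "grip": [-0.1, -0.1, -0.1, -0.1]}}

```text
time_s: 19.1
position: [0.6222, 0.0275, 0.0091]
tcp_rot: [[-0.999, 0.003, 0.038], [-0.038, -0.002, -0.999], [-0.003, -1.0, 0.002]]
force: [0.2, -3.1, 11.9]
opening: 0.281
```

Request:
{"name": "arm_command", "arguments": {"translation": [[0, 0.05, 0], [0, 0.1, 0], [0, 0.1, 0], [0, 0.1, 0]], "rotation": [[0, 0, 0], [0, 0, 0], [0, 0, 0], [0, 0, 0]], "grip": [-0.1, -0.1, -0.1, -0.1]}}

```text
time_s: 19.5
position: [0.6197, 0.0298, -0.0004]
tcp_rot: [[-0.999, -0.001, 0.038], [-0.038, 0.001, -0.999], [0.001, -1.0, -0.001]]
force: [-0.5, 1.8, -1.1]
opening: 0.539
```

Request:
{"name": "arm_command", "arguments": {"translation": [[0, 0.04, 0], [0, 0.04, 0], [0, 0.04, 0]], "rotation": [[0, 0, 0], [0, 0, 0], [0, 0, 0]], "grip": [-0.1, -0.1, -0.1]}}

```text
time_s: 19.8
position: [0.6191, 0.0291, -0.0042]
tcp_rot: [[-0.999, -0.003, 0.038], [-0.038, 0.0, -0.999], [0.003, -1.0, -0.0]]
force: [-0.3, 1.3, -1.2]
opening: 0.551
```

Request:
{"name": "arm_command", "arguments": {"translation": [[0, 0.04, 0], [0, 0.04, 0], [0, 0.04, 0]], "rotation": [[0, 0, 0], [0, 0, 0], [0, 0, 0]], "grip": [-0.1, -0.1, -0.1]}}

```text
time_s: 20.1
position: [0.6201, 0.0291, -0.0065]
tcp_rot: [[-0.999, -0.001, 0.038], [-0.038, 0.0, -0.999], [0.001, -1.0, -0.0]]
force: [-0.2, 0.5, -0.4]
opening: 0.549
```

Request:
{"name": "arm_command", "arguments": {"translation": [[0, 0.01, 0], [0, 0.01, 0], [0, 0.01, 0], [0, 0.01, 0], [0, 0.01, 0]], "rotation": [[0, 0, 0], [0, 0, 0], [0, 0, 0], [0, 0, 0], [0, 0, 0]], "grip": [1, 1, 1, 1, 1]}}

```text
time_s: 20.6
position: [0.6206, 0.0291, -0.0068]
tcp_rot: [[-0.999, 0.0, 0.038], [-0.038, -0.0, -0.999], [-0.0, -1.0, 0.0]]
force: [-0.3, 1.3, -0.3]
opening: 0.225
```

Request:
{"name": "arm_command", "arguments": {"translation": [[0, -0.3, 0], [0, -0.9, 0], [0, -1, 0], [0, -1, 0]], "rotation": [[0, 0, 0], [0, 0, 0], [0, 0, 0], [0, 0, 0]], "grip": [1, 1, 1, 1]}}

```text
time_s: 21.0
position: [0.6219, 0.0285, 0.0747]
tcp_rot: [[-0.999, 0.004, 0.038], [-0.038, -0.001, -0.999], [-0.004, -1.0, 0.001]]
force: [0.6, -0.5, -3.7]
opening: 0.229
```

```bash
python3 - <<'E'
from plan import *
c=cam("side");P=[.620,.030]
a=cv2.resize(c["image"][190:290,300:430],None,fx=6,fy=6,interpolation=cv2.INTER_CUBIC);cv2.imwrite("pics/g4.png",a)
plan([(.5944,-.316,.085,-2.4,1,2),(.5944,-.316,.0,-2.4,1,2)])
E
```

```text
t 21.05 at [0.6201 0.0288 0.0729] 2.2 F [ 0.2 -0.2 -3. ] open 19.8
1: T [0.113, -0.035, 1.0] R 0.018 g 1 x2
2: T [0.094, -0.035, 1.0] R 0.018 g 1 x2
3: T [0.075, -0.035, 1.0] R 0.017 g 1 x2
4: T [0.056, -0.035, 1.0] R 0.018 g 1 x2
5: T [0.012, -0.011, 0.306] R 0.005 g 1 x3
6: T [0.0, 1.0, 0.0] R 0.0 g 1 x2
7: T [0.0, 0.063, 0.0] R 0.0 g 1 x3
end [ 0.5944 -0.316  -0.    ] -2.4
```

View pics/g4.png

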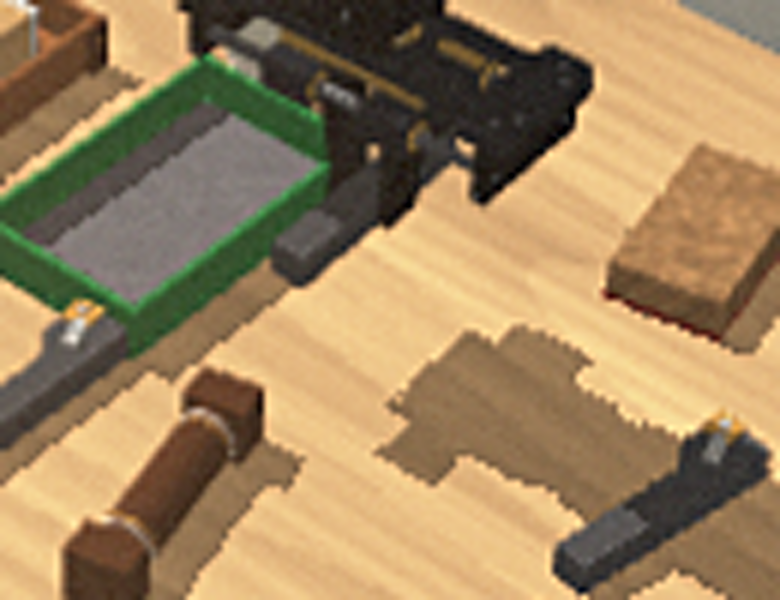

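Request:
{"name": "arm_command", "arguments": {"translation": [[0.06, 0, 1], [0.06, 0, 1]], "rotation": [[0, 0.077, 0], [0, 0.077, 0]], "grip": [1, 1]}}

```text
time_s: 21.25
position: [0.6169, -0.0522, 0.0706]
tcp_rot: [[-0.999, -0.004, -0.042], [0.042, -0.0, -0.999], [0.004, -1.0, 0.0]]
force: [0.7, 0.1, -3.3]
opening: 0.228
```

Request:
{"name": "arm_command", "arguments": {"translation": [[0.06, 0, 1], [0.06, 0, 1]], "rotation": [[0, 0, 0], [0, 0, 0]], "grip": [1, 1]}}

```text
time_s: 21.45
position: [0.6085, -0.1334, 0.0703]
tcp_rot: [[-0.999, -0.004, -0.044], [0.044, 0.0, -0.999], [0.004, -1.0, -0.0]]
force: [0.7, -0.6, -3.4]
opening: 0.229
```

Request:
{"name": "arm_command", "arguments": {"translation": [[0.06, 0, 1], [0.06, 0, 1]], "rotation": [[0, 0, 0], [0, 0, 0]], "grip": [1, 1]}}

```text
time_s: 21.65
position: [0.6002, -0.2133, 0.0702]
tcp_rot: [[-0.999, -0.004, -0.044], [0.044, 0.001, -0.999], [0.004, -1.0, -0.001]]
force: [0.3, -0.0, -3.1]
opening: 0.225
```

Request:
{"name": "arm_command", "arguments": {"translation": [[0.06, 0, 1], [0.06, 0, 1]], "rotation": [[0, 0, 0], [0, 0, 0]], "grip": [1, 1]}}

```text
time_s: 21.85
position: [0.5919, -0.2931, 0.0701]
tcp_rot: [[-0.999, -0.004, -0.045], [0.045, 0.001, -0.999], [0.004, -1.0, -0.001]]
force: [-0.3, -0.8, -3.4]
opening: 0.228
```

Request:
{"name": "arm_command", "arguments": {"translation": [[0, 0, 0.31], [0, 0, 0.31], [0, 0, 0.31], [0, 0, 0.31]], "rotation": [[0, 0, 0], [0, 0, 0], [0, 0, 0], [0, 0, 0]], "grip": [1, 1, 1, 1]}}

```text
time_s: 22.25
position: [0.5917, -0.3131, 0.0711]
tcp_rot: [[-0.999, -0.004, -0.042], [0.042, 0.003, -0.999], [0.004, -1.0, -0.003]]
force: [0.5, -0.4, -3.1]
opening: 0.226
```

Request:
{"name": "arm_command", "arguments": {"translation": [[-0.02, 0.4, 0.03], [-0.02, 0.8, 0.03], [-0.02, 0.88, 0.03], [-0.02, 0.88, 0.03]], "rotation": [[0, 0, 0], [0, 0, 0], [0, 0, 0], [0, 0, 0]], "grip": [1, 1, 1, 1]}}

```text
time_s: 22.65
position: [0.5934, -0.3152, 0.0012]
tcp_rot: [[-0.999, -0.004, -0.041], [0.041, 0.003, -0.999], [0.004, -1.0, -0.003]]
force: [-0.3, -0.3, -2.1]
opening: 0.227
```

Request:
{"name": "arm_command", "arguments": {"translation": [[0, 0, 0], [0, 0, 0], [0, 0, 0], [0, 0, 0]], "rotation": [[0, 0, 0], [0, 0, 0], [0, 0, 0], [0, 0, 0]], "grip": [0.17, 0.17, 0.17, 0.17]}}

```text
time_s: 23.05
position: [0.5953, -0.3181, 0.0042]
tcp_rot: [[-0.999, 0.002, -0.043], [0.043, -0.002, -0.999], [-0.002, -1.0, 0.002]]
force: [-0.7, 0.5, -0.9]
opening: 0.4
```

Request:
{"name": "arm_command", "arguments": {"translation": [[0, -0.5, 0], [0, -1, 0], [0, -1, 0], [0, -1, 0], [0, -1, 0]], "rotation": [[0, 0, 0], [0, 0, 0], [0, 0, 0], [0, 0, 0], [0, 0, 0]], "grip": [0.17, 0.17, 0.17, -0.1, -0.1]}}

```text
time_s: 23.55
position: [0.5936, -0.3168, 0.0819]
tcp_rot: [[-0.999, -0.002, -0.043], [0.043, 0.001, -0.999], [0.002, -1.0, -0.001]]
force: [0.3, 1.2, -0.1]
opening: 0.505
```

```bash
python3 - <<'E'
from plan import *
for n in ("side","top"):
  c=cam(n);print(n,[(round(d["conf"],2),ray(c,np.array(d["point"])*[640,480],.01).round(3)) for d in models.spot_point(n,"left_tool_a")])
plan([(.461,-.171,.08,4.8,-.1,2),(.461,-.171,-.004,4.8,-.1,2)])
E
```

```text
side [(0.56, array([ 0.182, -0.314,  0.01 ]))]
top [(0.74, array([ 0.191, -0.318,  0.01 ])), (0.61, array([0.624, 0.161, 0.01 ])), (0.59, array([ 0.819, -0.221,  0.01 ])), (0.56, array([ 0.459, -0.18 ,  0.01 ]))]
t 23.75 at [ 0.5936 -0.3168  0.0811] -2.5 F [ 1.1 -0.6 -1. ] open 47.4
1: T [0.991, 0.008, -1.0] R -0.069 g -0.1 x3
2: T [0.688, 0.006, -0.802] R -0.052 g -0.1 x4
3: T [-0.0, 1.0, 0.0] R 0.0 g -0.1 x2
4: T [-0.0, 0.05, 0.0] R 0.0 g -0.1 x3
end [ 0.461 -0.171 -0.004] 4.8
```

Request:
{"name": "arm_command", "arguments": {"translation": [[0.99, 0, -1], [0.99, 0, -1], [0.99, 0, -1], [0.99, 0, -1]], "rotation": [[0, -0.07, 0], [0, -0.07, 0], [0, -0.07, 0], [0, -0.07, 0]], "grip": [-0.15, -0.15, -0.15, -0.15]}}

```text
time_s: 24.15
position: [0.5166, -0.2317, 0.082]
tcp_rot: [[-0.999, -0.003, 0.032], [-0.032, 0.002, -0.999], [0.003, -1.0, -0.003]]
force: [0.1, -0.1, 0.4]
opening: 0.574
```

Request:
{"name": "arm_command", "arguments": {"translation": [[0.69, 0, -0.79], [0.69, 0, -0.79], [0.69, 0, -0.79], [0.69, 0, -0.79]], "rotation": [[0, -0.05, 0], [0, -0.05, 0], [0, -0.05, 0], [0, -0.05, 0]], "grip": [-0.15, -0.15, -0.15, -0.15]}}

```text
time_s: 24.55
position: [0.4637, -0.1741, 0.0829]
tcp_rot: [[-0.997, 0.003, 0.083], [-0.083, -0.002, -0.997], [-0.003, -1.0, 0.002]]
force: [0.9, -0.6, 0.1]
opening: 0.575
```

Request:
{"name": "arm_command", "arguments": {"translation": [[0, 0.5, 0], [0, 0.95, 0], [0, 1, 0], [0, 1, 0]], "rotation": [[0, 0, 0], [0, 0, 0], [0, 0, 0], [0, 0, 0]], "grip": [-0.15, -0.15, -0.15, -0.15]}}

```text
time_s: 24.95
position: [0.4629, -0.1739, 0.0018]
tcp_rot: [[-0.997, 0.0, 0.082], [-0.082, -0.0, -0.997], [-0.0, -1.0, 0.0]]
force: [-0.6, -0.1, -0.3]
opening: 0.579
```

Request:
{"name": "arm_command", "arguments": {"translation": [[0, 0.05, 0], [0, 0.05, 0], [0, 0.05, 0]], "rotation": [[0, 0, 0], [0, 0, 0], [0, 0, 0]], "grip": [-0.15, -0.15, -0.15]}}

```text
time_s: 25.25
position: [0.4625, -0.1732, -0.0002]
tcp_rot: [[-0.997, 0.002, 0.083], [-0.083, -0.001, -0.997], [-0.002, -1.0, 0.002]]
force: [0.3, 1.0, 0.3]
opening: 0.577
```

Request:
{"name": "arm_command", "arguments": {"translation": [[0, 0, 0], [0, 0, 0], [0, 0, 0], [0, 0, 0], [0, 0, 0]], "rotation": [[0, 0, 0], [0, 0, 0], [0, 0, 0], [0, 0, 0], [0, 0, 0]], "grip": [1, 1, 1, 1, 1]}}

```text
time_s: 25.75
position: [0.4611, -0.1719, -0.0013]
tcp_rot: [[-0.997, -0.001, 0.082], [-0.082, 0.001, -0.997], [0.001, -1.0, -0.001]]
force: [0.5, 2.6, 3.0]
opening: 0.223
```

Request:
{"name": "arm_command", "arguments": {"translation": [[0, -0.3, 0], [0, -0.9, 0], [0, -1, 0], [0, -1, 0]], "rotation": [[0, 0, 0], [0, 0, 0], [0, 0, 0], [0, 0, 0]], "grip": [1, 1, 1, 1]}}

```text
time_s: 26.15
position: [0.4624, -0.1731, 0.0797]
tcp_rot: [[-0.997, 0.003, 0.083], [-0.083, -0.002, -0.997], [-0.003, -1.0, 0.002]]
force: [0.0, 0.0, -4.6]
opening: 0.225
```

```bash
python3 - <<'E'
from plan import *
c=cam("side")
a=math.radians(-2.4)
X,Y=.593+math.sin(a)*.034,-.350-math.cos(a)*.034;print(X,Y)
plan([(X,Y,.08,-2.4,1,2),(X,Y,.003,-2.4,1,2)])
E
```

```text
0.5915762277732072 -0.38397017622336116
t 26.2 at [ 0.4614 -0.1725  0.0785] 4.8 F [-0.3  0.9 -3.5] open 19.4
1: T [-0.506, -0.007, 1.0] R 0.043 g 1 x2
2: T [-0.565, -0.007, 1.0] R 0.044 g 1 x2
3: T [-0.443, -0.005, 0.708] R 0.032 g 1 x4
4: T [-0.0, 0.962, -0.0] R 0.0 g 1 x4
end [ 0.5916 -0.384   0.003 ] -2.4
```

Request:
{"name": "arm_command", "arguments": {"translation": [[-0.51, 0, 1], [-0.51, 0, 1]], "rotation": [[0, 0.043, 0], [0, 0.043, 0]], "grip": [1, 1]}}

```text
time_s: 26.4
position: [0.5083, -0.2488, 0.0764]
tcp_rot: [[-0.999, -0.003, 0.038], [-0.038, 0.002, -0.999], [0.003, -1.0, -0.002]]
force: [1.5, -0.8, -3.3]
opening: 0.228
```

Request:
{"name": "arm_command", "arguments": {"translation": [[-0.57, 0, 1], [-0.57, 0, 1]], "rotation": [[0, 0.043, 0], [0, 0.043, 0]], "grip": [1, 1]}}

```text
time_s: 26.6
position: [0.5573, -0.3284, 0.0756]
tcp_rot: [[-1.0, -0.003, -0.008], [0.008, 0.002, -1.0], [0.003, -1.0, -0.002]]
force: [0.7, -0.4, -3.8]
opening: 0.225
```

Request:
{"name": "arm_command", "arguments": {"translation": [[-0.45, 0, 0.71], [-0.45, 0, 0.71], [-0.45, 0, 0.71], [-0.45, 0, 0.71], [-0.45, 0, 0.71]], "rotation": [[0, 0.033, 0], [0, 0.033, 0], [0, 0.033, 0], [0, 0.033, 0], [0, 0.033, 0]], "grip": [1, 1, 1, 1, 1]}}

```text
time_s: 27.1
position: [0.5911, -0.3816, 0.0763]
tcp_rot: [[-0.999, -0.005, -0.041], [0.041, 0.004, -0.999], [0.005, -1.0, -0.004]]
force: [0.3, 0.3, -3.0]
opening: 0.228
```

Request:
{"name": "arm_command", "arguments": {"translation": [[0, 0.4, 0], [0, 0.8, 0], [0, 0.88, 0], [0, 0.88, 0]], "rotation": [[0, 0, 0], [0, 0, 0], [0, 0, 0], [0, 0, 0]], "grip": [1, 1, 1, 1]}}

```text
time_s: 27.5
position: [0.5917, -0.3821, 0.0069]
tcp_rot: [[-0.999, -0.004, -0.041], [0.041, 0.003, -0.999], [0.004, -1.0, -0.003]]
force: [0.1, -0.0, -3.0]
opening: 0.225
```

Request:
{"name": "arm_command", "arguments": {"translation": [[0, 0, 0], [0, 0, 0], [0, 0, 0], [0, 0, 0]], "rotation": [[0, 0, 0], [0, 0, 0], [0, 0, 0], [0, 0, 0]], "grip": [0.17, 0.17, 0.17, 0.17]}}

```text
time_s: 27.9
position: [0.5941, -0.385, 0.01]
tcp_rot: [[-0.999, 0.002, -0.042], [0.042, -0.002, -0.999], [-0.002, -1.0, 0.002]]
force: [-0.2, -0.4, 0.2]
opening: 0.399
```

Request:
{"name": "arm_command", "arguments": {"translation": [[0, -0.5, 0], [0, -1, 0], [0, -1, 0], [0, -1, 0], [0, -1, 0]], "rotation": [[0, 0, 0], [0, 0, 0], [0, 0, 0], [0, 0, 0], [0, 0, 0]], "grip": [0.17, 0.17, 0.17, -0.15, -0.15]}}

```text
time_s: 28.4
position: [0.5924, -0.3836, 0.0876]
tcp_rot: [[-0.999, -0.001, -0.042], [0.042, 0.001, -0.999], [0.001, -1.0, -0.001]]
force: [0.1, 0.8, -1.0]
opening: 0.517
```

```bash
python3 - <<'E'
from plan import *
c=cam("side")
print([(round(d["conf"],2),ray(c,np.array(d["point"])*[640,480],.01).round(3)) for d in models.spot_point("side","right_tool_a")])
plan([(.616,-.165,.085,-8.2,-.15,2),(.616,-.165,-.001,-8.2,-.15,2)])
a=math.radians(3.7)
s=.034
X,Y=.407-math.sin(a)*s,-.354+math.cos(a)*s;print("blue+",X,Y)
plan([(X,Y,.085,3.7,1,2)],start=(.616,-.165,.079,-8.2))
E
```

```text
[(0.95, array([0.464, 0.112, 0.01 ])), (0.9, array([ 0.612, -0.151,  0.01 ]))]
t 28.5 at [ 0.5921 -0.3834  0.0867] -2.4 F [-0.4  0.4 -0.9] open 48.1
1: T [-0.067, 0.008, -1.0] R 0.035 g -0.15 x2
2: T [-0.03, 0.007, -1.0] R 0.035 g -0.15 x2
3: T [0.004, 0.006, -0.743] R 0.027 g -0.15 x4
4: T [0.0, 1.0, -0.0] R -0.0 g -0.15 x2
5: T [0.0, 0.075, -0.0] R -0.0 g -0.15 x3
end [ 0.616 -0.165 -0.001] -8.2
blue+ 0.4048059015193994 -0.32007086897874587
1: T [1.0, -0.032, 0.982] R -0.085 g 1 x3
2: T [1.0, -0.03, 0.821] R -0.078 g 1 x3
3: T [0.476, -0.013, 0.33] R -0.035 g 1 x3
end [ 0.4048 -0.32    0.085 ] 3.7
```

Request:
{"name": "arm_command", "arguments": {"translation": [[-0.07, 0, -1], [-0.07, 0, -1]], "rotation": [[0, 0.035, 0], [0, 0.035, 0]], "grip": [-0.15, -0.15]}}

```text
time_s: 28.7
position: [0.6008, -0.3021, 0.0864]
tcp_rot: [[-0.997, -0.003, -0.08], [0.08, 0.003, -0.997], [0.003, -1.0, -0.003]]
force: [-0.0, -0.2, 0.2]
opening: 0.571
```

Request:
{"name": "arm_command", "arguments": {"translation": [[-0.03, 0, -1], [-0.03, 0, -1]], "rotation": [[0, 0.035, 0], [0, 0.035, 0]], "grip": [-0.2, -0.2]}}

```text
time_s: 28.9
position: [0.6095, -0.2212, 0.0866]
tcp_rot: [[-0.993, -0.004, -0.114], [0.114, 0.003, -0.993], [0.004, -1.0, -0.003]]
force: [0.5, 0.0, -0.1]
opening: 0.592
```

Request:
{"name": "arm_command", "arguments": {"translation": [[0, 0, -0.77], [0, 0, -0.77], [0, 0, -0.77], [0, 0, -0.77]], "rotation": [[0, 0.027, 0], [0, 0.027, 0], [0, 0.027, 0], [0, 0.027, 0]], "grip": [-0.2, -0.2, -0.2, -0.2]}}

```text
time_s: 29.3
position: [0.6178, -0.1646, 0.0877]
tcp_rot: [[-0.99, -0.0, -0.142], [0.142, -0.001, -0.99], [0.0, -1.0, 0.001]]
force: [0.1, -0.4, 0.9]
opening: 0.598
```

Request:
{"name": "arm_command", "arguments": {"translation": [[0, 0.5, 0], [0, 0.95, 0], [0, 1, 0], [0, 1, 0]], "rotation": [[0, 0, 0], [0, 0, 0], [0, 0, 0], [0, 0, 0]], "grip": [-0.2, -0.2, -0.2, -0.2]}}

```text
time_s: 29.7
position: [0.617, -0.1652, 0.0072]
tcp_rot: [[-0.989, -0.002, -0.145], [0.145, 0.001, -0.989], [0.002, -1.0, -0.0]]
force: [0.4, -0.4, 0.5]
opening: 0.604
```

Request:
{"name": "arm_command", "arguments": {"translation": [[0, 0.08, 0], [0, 0.08, 0], [0, 0.08, 0]], "rotation": [[0, 0, 0], [0, 0, 0], [0, 0, 0]], "grip": [-0.2, -0.2, -0.2]}}

```text
time_s: 30.0
position: [0.6186, -0.1643, 0.0031]
tcp_rot: [[-0.99, 0.002, -0.143], [0.143, -0.001, -0.99], [-0.002, -1.0, 0.001]]
force: [-0.2, 0.5, 0.6]
opening: 0.601
```

Request:
{"name": "arm_command", "arguments": {"translation": [[0, 0.01, 0], [0, 0.01, 0], [0, 0.01, 0], [0, 0.01, 0], [0, 0.01, 0]], "rotation": [[0, 0, 0], [0, 0, 0], [0, 0, 0], [0, 0, 0], [0, 0, 0]], "grip": [1, 1, 1, 1, 1]}}

```text
time_s: 30.5
position: [0.6178, -0.1632, 0.0011]
tcp_rot: [[-0.99, -0.0, -0.143], [0.143, 0.001, -0.99], [0.0, -1.0, -0.001]]
force: [0.5, 2.8, 1.1]
opening: 0.23
```

Request:
{"name": "arm_command", "arguments": {"translation": [[0, -0.3, 0], [0, -0.9, 0], [0, -1, 0], [0, -1, 0]], "rotation": [[0, 0, 0], [0, 0, 0], [0, 0, 0], [0, 0, 0]], "grip": [1, 1, 1, 1]}}

```text
time_s: 30.9
position: [0.6189, -0.1643, 0.0826]
tcp_rot: [[-0.99, 0.003, -0.143], [0.143, -0.002, -0.99], [-0.004, -1.0, 0.001]]
force: [1.1, -0.0, -3.4]
opening: 0.223
```

Request:
{"name": "arm_command", "arguments": {"translation": [[1, 0, 0.98], [1, 0, 0.98], [1, 0, 0.98]], "rotation": [[0, -0.085, 0], [0, -0.085, 0], [0, -0.085, 0]], "grip": [1, 1, 1]}}

```text
time_s: 31.2
position: [0.5212, -0.2301, 0.0783]
tcp_rot: [[-0.998, -0.009, -0.057], [0.057, 0.004, -0.998], [0.009, -1.0, -0.004]]
force: [-0.4, 0.2, -3.9]
opening: 0.223
```

Request:
{"name": "arm_command", "arguments": {"translation": [[1, 0, 0.82], [1, 0, 0.82], [1, 0, 0.82]], "rotation": [[0, -0.078, 0], [0, -0.078, 0], [0, -0.078, 0]], "grip": [1, 1, 1]}}

```text
time_s: 31.5
position: [0.4389, -0.2924, 0.0791]
tcp_rot: [[-1.0, -0.005, 0.022], [-0.022, 0.004, -1.0], [0.005, -1.0, -0.004]]
force: [0.7, 0.2, -4.2]
opening: 0.225
```

Request:
{"name": "arm_command", "arguments": {"translation": [[0.5, 0, 0.33], [0.5, 0, 0.33], [0.5, 0, 0.33], [0.5, 0, 0.33]], "rotation": [[0, -0.035, 0], [0, -0.035, 0], [0, -0.035, 0], [0, -0.035, 0]], "grip": [1, 1, 1, 1]}}

```text
time_s: 31.9
position: [0.4051, -0.3177, 0.0803]
tcp_rot: [[-0.998, -0.001, 0.064], [-0.064, 0.001, -0.998], [0.0, -1.0, -0.001]]
force: [0.1, 0.2, -2.1]
opening: 0.225
```

```bash
python3 - <<'E'
from plan import *
plan([(.405,-.320,.0085,3.7,1,2)])
E
```

```text
t 31.9 at [ 0.4051 -0.3177  0.0803] 3.7 F [ 0.1  0.2 -2.1] open 19.6
1: T [0.003, 0.898, 0.028] R -0.001 g 1 x4
end [ 0.405  -0.32    0.0085] 3.7
```

Request:
{"name": "arm_command", "arguments": {"translation": [[0, 0.4, 0.03], [0, 0.8, 0.03], [0, 0.9, 0.03], [0, 0.9, 0.03]], "rotation": [[0, 0, 0], [0, 0, 0], [0, 0, 0], [0, 0, 0]], "grip": [1, 1, 1, 1]}}

```text
time_s: 32.3
position: [0.405, -0.3194, 0.008]
tcp_rot: [[-0.998, -0.002, 0.066], [-0.066, 0.002, -0.998], [0.002, -1.0, -0.003]]
force: [0.9, 0.0, -3.2]
opening: 0.224
```

Request:
{"name": "arm_command", "arguments": {"translation": [[0, 0, 0], [0, 0, 0], [0, 0, 0], [0, 0, 0]], "rotation": [[0, 0, 0], [0, 0, 0], [0, 0, 0], [0, 0, 0]], "grip": [0.17, 0.17, 0.17, 0.17]}}

```text
time_s: 32.7
position: [0.4054, -0.3216, 0.0101]
tcp_rot: [[-0.998, 0.001, 0.064], [-0.064, -0.002, -0.998], [-0.001, -1.0, 0.002]]
force: [-0.5, 0.5, -0.4]
opening: 0.405
```

Request:
{"name": "arm_command", "arguments": {"translation": [[0, -0.5, 0], [0, -1, 0], [0, -1, 0], [0, -1, 0], [0, -1, 0]], "rotation": [[0, 0, 0], [0, 0, 0], [0, 0, 0], [0, 0, 0], [0, 0, 0]], "grip": [0.17, 0.17, 0.17, -0.15, -0.15]}}

```text
time_s: 33.2
position: [0.4043, -0.3204, 0.0886]
tcp_rot: [[-0.998, -0.001, 0.064], [-0.064, 0.001, -0.998], [0.001, -1.0, -0.001]]
force: [-0.1, 0.2, 0.3]
opening: 0.514
```

```bash
python3 - <<'E'
from plan import *
c=cam("side")
for t in ("right_tool_a","left_tool_a","handle"):print(t,[(round(d["conf"],2),ray(c,np.array(d["point"])*[640,480],.012).round(3)) for d in models.spot_point("side",t)])
plan([(.464,.112,.085,.5,-.2,2),(.464,.112,-.0,.5,-.2,2)])
E
```

```text
right_tool_a [(0.69, array([0.457, 0.11 , 0.012])), (0.61, array([ 0.405, -0.318,  0.012])), (0.56, array([ 0.596, -0.309,  0.012]))]
left_tool_a [(0.96, array([ 0.168, -0.316,  0.012])), (0.81, array([ 0.818, -0.229,  0.012])), (0.57, array([ 0.6  , -0.382,  0.012])), (0.51, array([ 0.589, -0.312,  0.012])), (0.32, array([0.601, 0.336, 0.012]))]
handle [(0.91, array([0.463, 0.017, 0.012])), (0.7, array([0.766, 0.195, 0.012]))]
t 33.4 at [ 0.4043 -0.3204  0.088 ] 3.7 F [-0.  -0.9  0.7] open 49.1
1: T [-0.204, 0.007, -1.0] R 0.01 g -0.2 x2
2: T [-0.193, 0.007, -1.0] R 0.01 g -0.2 x2
3: T [-0.182, 0.007, -1.0] R 0.01 g -0.2 x2
4: T [-0.172, 0.007, -1.0] R 0.01 g -0.2 x2
5: T [-0.16, 0.007, -1.0] R 0.009 g -0.2 x2
6: T [-0.056, 0.002, -0.369] R 0.004 g -0.2 x3
7: T [0.0, 1.0, 0.0] R -0.0 g -0.2 x2
8: T [0.0, 0.063, 0.0] R -0.0 g -0.2 x3
end [ 0.464  0.112 -0.   ] 0.5
```

Request:
{"name": "arm_command", "arguments": {"translation": [[-0.2, 0, -1], [-0.2, 0, -1]], "rotation": [[0, 0.01, 0], [0, 0.01, 0]], "grip": [-0.2, -0.2]}}

```text
time_s: 33.6
position: [0.4146, -0.238, 0.0881]
tcp_rot: [[-0.999, -0.002, 0.052], [-0.052, 0.003, -0.999], [0.002, -1.0, -0.003]]
force: [0.1, 0.2, -0.1]
opening: 0.597
```

Request:
{"name": "arm_command", "arguments": {"translation": [[-0.19, 0, -1], [-0.19, 0, -1]], "rotation": [[0, 0.01, 0], [0, 0.01, 0]], "grip": [-0.2, -0.2]}}

```text
time_s: 33.8
position: [0.4253, -0.1563, 0.0882]
tcp_rot: [[-0.999, -0.003, 0.043], [-0.043, 0.002, -0.999], [0.003, -1.0, -0.003]]
force: [0.5, -0.3, -0.2]
opening: 0.599
```

Request:
{"name": "arm_command", "arguments": {"translation": [[-0.18, 0, -1], [-0.18, 0, -1]], "rotation": [[0, 0.01, 0], [0, 0.01, 0]], "grip": [-0.2, -0.2]}}

```text
time_s: 34.0
position: [0.4364, -0.076, 0.0884]
tcp_rot: [[-0.999, -0.003, 0.033], [-0.033, 0.002, -0.999], [0.003, -1.0, -0.002]]
force: [-0.4, -0.2, 0.1]
opening: 0.603
```

Request:
{"name": "arm_command", "arguments": {"translation": [[-0.17, 0, -1], [-0.17, 0, -1]], "rotation": [[0, 0.01, 0], [0, 0.01, 0]], "grip": [-0.2, -0.2]}}

```text
time_s: 34.2
position: [0.4477, 0.0042, 0.0884]
tcp_rot: [[-1.0, -0.002, 0.023], [-0.023, 0.001, -1.0], [0.002, -1.0, -0.001]]
force: [0.2, 0.5, 0.1]
opening: 0.6
```

Request:
{"name": "arm_command", "arguments": {"translation": [[-0.16, 0, -1], [-0.16, 0, -1]], "rotation": [[0, 0.01, 0], [0, 0.01, 0]], "grip": [-0.2, -0.2]}}

```text
time_s: 34.4
position: [0.4591, 0.0844, 0.0884]
tcp_rot: [[-1.0, -0.001, 0.013], [-0.013, 0.0, -1.0], [0.001, -1.0, -0.0]]
force: [0.5, 0.1, 0.2]
opening: 0.6
```

Request:
{"name": "arm_command", "arguments": {"translation": [[-0.05, 0, -0.37], [-0.05, 0, -0.37], [-0.05, 0, -0.37], [-0.05, 0, -0.37]], "rotation": [[0, 0, 0], [0, 0, 0], [0, 0, 0], [0, 0, 0]], "grip": [-0.2, -0.2, -0.2, -0.2]}}

```text
time_s: 34.8
position: [0.4628, 0.1107, 0.0886]
tcp_rot: [[-1.0, -0.001, 0.011], [-0.011, -0.0, -1.0], [0.001, -1.0, 0.0]]
force: [0.4, -0.0, 0.2]
opening: 0.6
```

Request:
{"name": "arm_command", "arguments": {"translation": [[0, 0.5, 0], [0, 0.95, 0], [0, 1, 0], [0, 1, 0]], "rotation": [[0, 0, 0], [0, 0, 0], [0, 0, 0], [0, 0, 0]], "grip": [-0.2, -0.2, -0.2, -0.2]}}

```text
time_s: 35.2
position: [0.4624, 0.1104, 0.0084]
tcp_rot: [[-1.0, -0.003, 0.01], [-0.01, -0.0, -1.0], [0.003, -1.0, -0.0]]
force: [-0.6, 1.5, -0.9]
opening: 0.604
```

Request:
{"name": "arm_command", "arguments": {"translation": [[0, 0.08, 0], [0, 0.08, 0], [0, 0.08, 0]], "rotation": [[0, 0, 0], [0, 0, 0], [0, 0, 0]], "grip": [-0.2, -0.2, -0.2]}}

```text
time_s: 35.5
position: [0.4639, 0.1114, 0.0037]
tcp_rot: [[-1.0, 0.002, 0.012], [-0.012, 0.0, -1.0], [-0.002, -1.0, 0.0]]
force: [-0.4, 0.2, -0.6]
opening: 0.598
```

Request:
{"name": "arm_command", "arguments": {"translation": [[0, 0.01, 0], [0, 0.01, 0], [0, 0.01, 0], [0, 0.01, 0], [0, 0.01, 0]], "rotation": [[0, 0, 0], [0, 0, 0], [0, 0, 0], [0, 0, 0], [0, 0, 0]], "grip": [1, 1, 1, 1, 1]}}

```text
time_s: 36.0
position: [0.4631, 0.1116, 0.0019]
tcp_rot: [[-1.0, -0.0, 0.011], [-0.011, 0.0, -1.0], [0.0, -1.0, -0.0]]
force: [-0.8, 3.0, 0.9]
opening: 0.228
```

Request:
{"name": "arm_command", "arguments": {"translation": [[0, -0.3, 0], [0, -0.9, 0], [0, -1, 0], [0, -1, 0]], "rotation": [[0, 0, 0], [0, 0, 0], [0, 0, 0], [0, 0, 0]], "grip": [1, 1, 1, 1]}}

```text
time_s: 36.4
position: [0.464, 0.1115, 0.0829]
tcp_rot: [[-1.0, 0.003, 0.012], [-0.012, 0.0, -1.0], [-0.003, -1.0, 0.0]]
force: [-0.2, -0.4, -3.3]
opening: 0.225
```

```bash
python3 - <<'E'
from plan import *
c=cam("side")
a=math.radians(3.7)
s=-.034
X,Y=.407-math.sin(a)*s,-.354+math.cos(a)*s;print("blue-",X,Y)
plan([(X,Y,.085,3.7,1,2)])
E
```

```text
blue- 0.40919409848060057 -0.3879291310212541
t 36.45 at [0.4628 0.1114 0.0817] 0.7 F [-0.2 -0.4 -3.8] open 19.5
1: T [0.119, -0.007, 1.0] R -0.008 g 1 x2
2: T [0.128, -0.007, 1.0] R -0.008 g 1 x2
3: T [0.136, -0.006, 1.0] R -0.008 g 1 x2
4: T [0.145, -0.007, 1.0] R -0.008 g 1 x2
5: T [0.154, -0.006, 1.0] R -0.008 g 1 x2
6: T [0.162, -0.007, 1.0] R -0.009 g 1 x2
7: T [0.037, -0.001, 0.215] R -0.001 g 1 x3
end [ 0.4092 -0.3879  0.085 ] 3.7
```

Request:
{"name": "arm_command", "arguments": {"translation": [[0.12, 0, 1], [0.12, 0, 1]], "rotation": [[0, -0.01, 0], [0, -0.01, 0]], "grip": [1, 1]}}

```text
time_s: 36.65
position: [0.4528, 0.0308, 0.0801]
tcp_rot: [[-1.0, -0.004, 0.025], [-0.025, 0.0, -1.0], [0.004, -1.0, -0.0]]
force: [0.2, -0.1, -3.7]
opening: 0.224
```

Request:
{"name": "arm_command", "arguments": {"translation": [[0.13, 0, 1], [0.13, 0, 1]], "rotation": [[0, -0.01, 0], [0, -0.01, 0]], "grip": [1, 1]}}

```text
time_s: 36.85
position: [0.4444, -0.0507, 0.0799]
tcp_rot: [[-0.999, -0.004, 0.032], [-0.032, 0.001, -0.999], [0.004, -1.0, -0.001]]
force: [1.0, 0.4, -2.7]
opening: 0.221
```

Request:
{"name": "arm_command", "arguments": {"translation": [[0.14, 0, 1], [0.14, 0, 1]], "rotation": [[0, -0.01, 0], [0, -0.01, 0]], "grip": [1, 1]}}

```text
time_s: 37.05
position: [0.4361, -0.1314, 0.0799]
tcp_rot: [[-0.999, -0.003, 0.042], [-0.042, 0.001, -0.999], [0.003, -1.0, -0.001]]
force: [0.9, 1.1, -3.5]
opening: 0.223
```

Request:
{"name": "arm_command", "arguments": {"translation": [[0.15, 0, 1], [0.15, 0, 1]], "rotation": [[0, -0.01, 0], [0, -0.01, 0]], "grip": [1, 1]}}

```text
time_s: 37.25
position: [0.4278, -0.2122, 0.0798]
tcp_rot: [[-0.999, -0.002, 0.052], [-0.052, 0.001, -0.999], [0.002, -1.0, -0.001]]
force: [0.8, 0.7, -3.2]
opening: 0.226
```

Request:
{"name": "arm_command", "arguments": {"translation": [[0.16, 0, 1], [0.16, 0, 1]], "rotation": [[0, -0.01, 0], [0, -0.01, 0]], "grip": [1, 1]}}

```text
time_s: 37.45
position: [0.4192, -0.2929, 0.0796]
tcp_rot: [[-0.998, -0.002, 0.062], [-0.062, 0.001, -0.998], [0.001, -1.0, -0.001]]
force: [0.8, 0.7, -4.4]
opening: 0.219
```

Request:
{"name": "arm_command", "arguments": {"translation": [[0.16, 0, 1], [0.16, 0, 1]], "rotation": [[0, 0, 0], [0, 0, 0]], "grip": [1, 1]}}

```text
time_s: 37.65
position: [0.4115, -0.3736, 0.0793]
tcp_rot: [[-0.998, -0.001, 0.062], [-0.062, 0.001, -0.998], [0.001, -1.0, -0.001]]
force: [-0.3, -0.1, -2.9]
opening: 0.221
```

Request:
{"name": "arm_command", "arguments": {"translation": [[0.03, 0, 0.2], [0.03, 0, 0.2], [0.03, 0, 0.2], [0.03, 0, 0.2]], "rotation": [[0, 0, 0], [0, 0, 0], [0, 0, 0], [0, 0, 0]], "grip": [1, 1, 1, 1]}}

```text
time_s: 38.05
position: [0.4106, -0.3839, 0.0809]
tcp_rot: [[-0.998, -0.002, 0.066], [-0.066, 0.004, -0.998], [0.002, -1.0, -0.004]]
force: [1.0, -0.2, -3.7]
opening: 0.224
```

```bash
python3 - <<'E'
from plan import *
plan([(.408,-.387,.009,3.7,1,2)])
E
```

```text
t 38.05 at [ 0.4106 -0.3839  0.0809] 3.8 F [ 1.  -0.2 -3.7] open 19.5
1: T [0.035, 0.899, 0.037] R 0.001 g 1 x4
end [ 0.408 -0.387  0.009] 3.7
```

Request:
{"name": "arm_command", "arguments": {"translation": [[0.03, 0.4, 0.04], [0.03, 0.8, 0.04], [0.03, 0.9, 0.04], [0.03, 0.9, 0.04]], "rotation": [[0, 0, 0], [0, 0, 0], [0, 0, 0], [0, 0, 0]], "grip": [1, 1, 1, 1]}}

```text
time_s: 38.45
position: [0.4086, -0.3879, 0.009]
tcp_rot: [[-0.998, -0.002, 0.065], [-0.065, 0.004, -0.998], [0.002, -1.0, -0.004]]
force: [-0.4, -0.1, -3.4]
opening: 0.224
```

Request:
{"name": "arm_command", "arguments": {"translation": [[0, 0, 0], [0, 0, 0], [0, 0, 0], [0, 0, 0]], "rotation": [[0, 0, 0], [0, 0, 0], [0, 0, 0], [0, 0, 0]], "grip": [0.17, 0.17, 0.17, 0.17]}}

```text
time_s: 38.85
position: [0.4097, -0.3911, 0.0111]
tcp_rot: [[-0.998, 0.001, 0.064], [-0.064, -0.002, -0.998], [-0.001, -1.0, 0.002]]
force: [0.6, 0.1, -0.3]
opening: 0.407
```

Request:
{"name": "arm_command", "arguments": {"translation": [[0, -0.5, 0], [0, -1, 0], [0, -1, 0], [0, -1, 0], [0, -1, 0]], "rotation": [[0, 0, 0], [0, 0, 0], [0, 0, 0], [0, 0, 0], [0, 0, 0]], "grip": [0.17, 0.17, 0.17, 0.17, 0.17]}}

```text
time_s: 39.35
position: [0.4086, -0.3897, 0.0894]
tcp_rot: [[-0.998, -0.001, 0.064], [-0.064, 0.001, -0.998], [0.001, -1.0, -0.001]]
force: [0.6, 0.5, -0.2]
opening: 0.413
```

```bash
python3 - <<'E'
from plan import *
c=cam("side")
for t in ("right_tool_a","square_a"):print(t,[(round(d["conf"],2),ray(c,np.array(d["point"])*[640,480],.015).round(3)) for d in models.spot_point("side",t)])
plan([(.42,-.22,.12,3.7,-.1,0),(.394,.353,.12,3.7,-.1,1)])
E
```

```text
right_tool_a [(0.69, array([ 0.41 , -0.395,  0.015]))]
square_a [(0.58, array([0.613, 0.275, 0.015]))]
t 39.5 at [ 0.4084 -0.3896  0.0886] 3.7 F [0.4 0.  0.5] open 35.9
1: T [-0.133, -0.186, -1.0] R -0.0 g -0.1 x2
2: T [-0.133, -0.186, -1.0] R -0.001 g -0.1 x2
3: T [-0.014, -0.02, -0.106] R 0.0 g -0.1 x1
4: T [-0.02, 0.0, -1.0] R 0.0 g -0.1 x2
5: T [-0.02, 0.0, -1.0] R 0.0 g -0.1 x2
6: T [-0.019, 0.0, -1.0] R 0.0 g -0.1 x2
7: T [-0.02, 0.0, -1.0] R 0.0 g -0.1 x2
8: T [-0.019, 0.0, -1.0] R 0.0 g -0.1 x2
9: T [-0.02, 0.0, -1.0] R 0.0 g -0.1 x2
10: T [-0.019, 0.0, -1.0] R 0.0 g -0.1 x2
11: T [-0.004, 0.0, -0.168] R 0.0 g -0.1 x2
end [0.394 0.353 0.12 ] 3.7
```

```bash
python3 - <<'E'
from plan import *
c=cam("top")
a=cv2.resize(c["image"][170:320,170:330],(800,750),interpolation=cv2.INTER_CUBIC)[:600];
a=cv2.resize(c["image"][180:320,180:366],None,fx=4.28,fy=4.28,interpolation=cv2.INTER_CUBIC);cv2.imwrite("pics/t5.png",a);print(a.shape)
E
```

```text
(599, 796, 3)
```

View pics/t5.png

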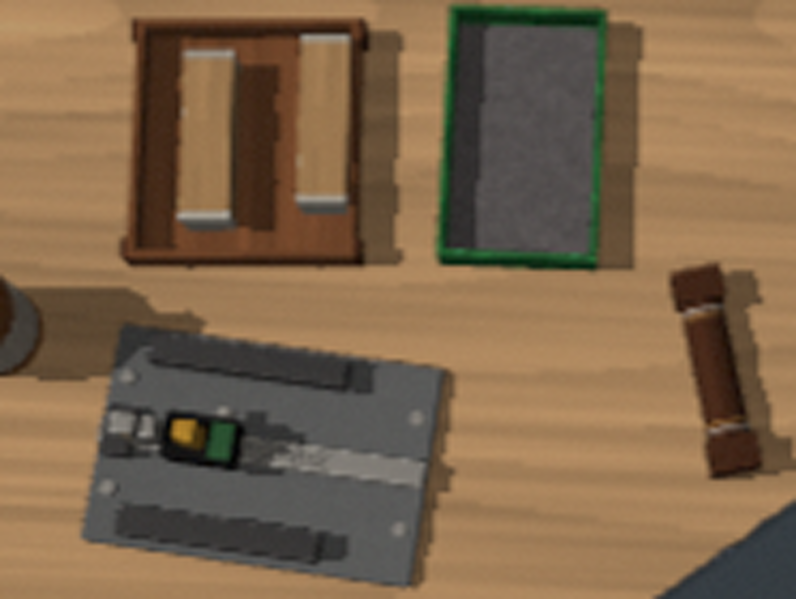

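```bash
python3 - <<'E'
from fit import *
c=cam("top")
Z=lambda l:[((x+.5)/4.28-.5+180,(y+.5)/4.28-.5+180) for x,y in l]
L,w=.15,.225
print("cal",fit(c,[(L/2,w/2,.012),(L/2,-w/2,.012),(-L/2,-w/2,.012),(-L/2,w/2,.012)],Z([(125,325),(445,370),(412,585),(83,540)]),[.39,.31,-.1]))
print("post",ray(c,Z([(181,429)])[0],.089))
print("handle",fit(c,[(.07,.017,.034),(.07,-.017,.034),(-.07,-.017,0),(-.07,.017,0)],Z([(670,270),(719,263),(763,468),(710,478)]),[.46,.014,.2]))
L,w=.18,.11
print("green",fit(c,[(L/2,w/2,.032),(L/2,-w/2,.032),(-L/2,-w/2,.032),(-L/2,w/2,.032)],Z([(449,7),(607,11),(600,262),(441,258)]),[.618,.15,0]))
E
```

```text
cal (array([ 0.3919,  0.3156, -5.4   ]), np.float64(0.7))
post [0.39624346 0.35864175 0.089     ]
handle (array([ 0.4619,  0.0144, 14.3   ]), np.float64(0.5))
green (array([0.6184, 0.1517, 1.2   ]), np.float64(0.4))
```

Request:
{"name": "arm_command", "arguments": {"translation": [[-0.13, -0.2, -1], [-0.13, -0.2, -1]], "rotation": [[0, 0, 0], [0, 0, 0]], "grip": [-0.1, -0.1]}}

```text
time_s: 39.8
position: [0.4134, -0.3077, 0.1051]
tcp_rot: [[-0.998, -0.002, 0.063], [-0.063, 0.003, -0.998], [0.002, -1.0, -0.003]]
force: [-0.3, 0.6, 0.4]
opening: 0.508
```

Request:
{"name": "arm_command", "arguments": {"translation": [[-0.13, -0.2, -1], [-0.13, -0.2, -1]], "rotation": [[0, 0, 0], [0, 0, 0]], "grip": [-0.1, -0.1]}}

```text
time_s: 40.0
position: [0.4185, -0.2262, 0.1216]
tcp_rot: [[-0.998, -0.002, 0.064], [-0.064, 0.002, -0.998], [0.002, -1.0, -0.003]]
force: [0.1, 0.1, 0.6]
opening: 0.545
```

Request:
{"name": "arm_command", "arguments": {"translation": [[0, 0, -1], [0, 0, -1]], "rotation": [[0, 0, 0], [0, 0, 0]], "grip": [-0.1, -0.1]}}

```text
time_s: 40.2
position: [0.4129, -0.1462, 0.1215]
tcp_rot: [[-0.998, -0.002, 0.065], [-0.065, 0.002, -0.998], [0.002, -1.0, -0.002]]
force: [0.6, 0.1, -0.4]
opening: 0.548
```

Request:
{"name": "arm_command", "arguments": {"translation": [[0, 0, -1], [0, 0, -1]], "rotation": [[0, 0, 0], [0, 0, 0]], "grip": [-0.1, -0.1]}}

```text
time_s: 40.4
position: [0.4076, -0.0667, 0.1214]
tcp_rot: [[-0.998, -0.003, 0.065], [-0.065, 0.002, -0.998], [0.003, -1.0, -0.002]]
force: [-0.1, -0.1, -0.3]
opening: 0.55
```

Request:
{"name": "arm_command", "arguments": {"translation": [[0, 0, -1], [0, 0, -1]], "rotation": [[0, 0, 0], [0, 0, 0]], "grip": [-0.1, -0.1]}}

```text
time_s: 40.6
position: [0.4027, 0.0128, 0.1215]
tcp_rot: [[-0.998, -0.002, 0.065], [-0.065, 0.001, -0.998], [0.002, -1.0, -0.001]]
force: [-0.3, 0.3, -0.1]
opening: 0.55
```

Request:
{"name": "arm_command", "arguments": {"translation": [[0, 0, -1], [0, 0, -1], [0, 0, -1]], "rotation": [[0, 0, 0], [0, 0, 0], [0, 0, 0]], "grip": [-0.1, -0.1, -0.1]}}

```text
time_s: 40.9
position: [0.3978, 0.0929, 0.1215]
tcp_rot: [[-0.998, -0.002, 0.07], [-0.07, 0.001, -0.998], [0.002, -1.0, -0.001]]
force: [0.2, -0.7, 0.6]
opening: 0.55
```

Request:
{"name": "arm_command", "arguments": {"translation": [[0, 0, 0], [0, 0, 0], [0, 0, 0], [0, 0, 0], [0, 0, 0]], "rotation": [[0, -0.7, 0], [0, -0.7, 0], [0, -0.7, 0], [0, -0.7, 0], [0, -0.7, 0]], "grip": [-0.1, -0.1, -0.1, -0.1, -0.1]}}

```text
time_s: 41.4
position: [0.3994, 0.089, 0.1216]
tcp_rot: [[-0.695, -0.0, 0.719], [-0.719, -0.0, -0.695], [0.0, -1.0, -0.0]]
force: [0.7, -0.7, -0.1]
opening: 0.549
```

Request:
{"name": "arm_command", "arguments": {"translation": [[0, 0, 0], [0, 0, 0], [0, 0, 0], [0, 0, 0], [0, 0, 0]], "rotation": [[0, -0.65, 0], [0, -0.65, 0], [0, -0.65, 0], [0, -0.65, 0], [0, -0.65, 0]], "grip": [-0.1, -0.1, -0.1, -0.1, -0.1]}}

```text
time_s: 41.9
position: [0.3994, 0.089, 0.1216]
tcp_rot: [[-0.089, -0.0, 0.996], [-0.996, -0.0, -0.089], [0.0, -1.0, -0.0]]
force: [-0.2, -0.4, -0.7]
opening: 0.55
```

```bash
python3 - <<'E'
from plan import *
plan([(.395,.354,.121,84.6,-.1,2),(.395,.354,.052,84.6,-.1,2)])
E
```

```text
t 41.9 at [0.3994 0.089  0.1216] 84.9 F [-0.2 -0.4 -0.7] open 47.9
1: T [-1.0, 0.002, -0.107] R 0.001 g -0.1 x2
2: T [-1.0, 0.002, -0.107] R 0.001 g -0.1 x2
3: T [-1.0, 0.003, -0.109] R 0.002 g -0.1 x2
4: T [-0.294, 0.0, -0.033] R 0.0 g -0.1 x3
5: T [-0.0, 0.863, 0.0] R 0.0 g -0.1 x4
end [0.395 0.354 0.052] 84.6
```

Request:
{"name": "arm_command", "arguments": {"translation": [[-1, 0, -0.11], [-1, 0, -0.11]], "rotation": [[0, 0, 0], [0, 0, 0]], "grip": [-0.1, -0.1]}}

```text
time_s: 42.1
position: [0.3988, 0.1702, 0.1216]
tcp_rot: [[-0.097, 0.0, 0.995], [-0.995, 0.0, -0.097], [-0.0, -1.0, 0.0]]
force: [0.9, 0.3, 0.7]
opening: 0.55
```

Request:
{"name": "arm_command", "arguments": {"translation": [[-1, 0, -0.11], [-1, 0, -0.11]], "rotation": [[0, 0, 0], [0, 0, 0]], "grip": [-0.1, -0.1]}}

```text
time_s: 42.3
position: [0.3973, 0.2524, 0.1217]
tcp_rot: [[-0.093, 0.001, 0.996], [-0.996, 0.0, -0.093], [-0.0, -1.0, 0.001]]
force: [-0.9, -0.4, -0.7]
opening: 0.547
```

Request:
{"name": "arm_command", "arguments": {"translation": [[-1, 0, -0.11], [-1, 0, -0.11]], "rotation": [[0, 0, 0], [0, 0, 0]], "grip": [-0.1, -0.1]}}

```text
time_s: 42.5
position: [0.3961, 0.3334, 0.1216]
tcp_rot: [[-0.093, 0.001, 0.996], [-0.996, 0.001, -0.093], [-0.001, -1.0, 0.001]]
force: [-0.1, 0.1, 0.2]
opening: 0.547
```

Request:
{"name": "arm_command", "arguments": {"translation": [[-0.29, 0, -0.03], [-0.29, 0, -0.03], [-0.29, 0, -0.03], [-0.29, 0, -0.03], [-0.29, 0, -0.03]], "rotation": [[0, 0, 0], [0, 0, 0], [0, 0, 0], [0, 0, 0], [0, 0, 0]], "grip": [-0.1, -0.1, -0.1, -0.1, -0.1]}}

```text
time_s: 43.0
position: [0.395, 0.3533, 0.1217]
tcp_rot: [[-0.095, -0.001, 0.996], [-0.996, -0.001, -0.095], [0.001, -1.0, -0.001]]
force: [0.3, 0.1, 0.1]
opening: 0.549
```

Request:
{"name": "arm_command", "arguments": {"translation": [[0, 0.2, 0], [0, 0.4, 0], [0, 0.4, 0], [0, 0.4, 0]], "rotation": [[0, 0, 0], [0, 0, 0], [0, 0, 0], [0, 0, 0]], "grip": [-0.1, -0.1, -0.1, -0.1]}}

```text
time_s: 43.4
position: [0.395, 0.354, 0.0899]
tcp_rot: [[-0.094, -0.001, 0.996], [-0.996, -0.0, -0.094], [0.001, -1.0, -0.001]]
force: [0.4, 0.1, -0.1]
opening: 0.546
```

```bash
python3 - <<'E'
from plan import *
c=cam("side")
a=cv2.resize(c["image"][170:280,180:320],None,fx=5,fy=5,interpolation=cv2.INTER_CUBIC);cv2.imwrite("pics/s6.png",a)
plan([])
E
```

```text
t 43.45 at [0.3953 0.3544 0.0903] 84.6 F [-0.7  0.3  1. ] open 48.2
end [0.3953 0.3544 0.0903] 84.6
```

View pics/s6.png

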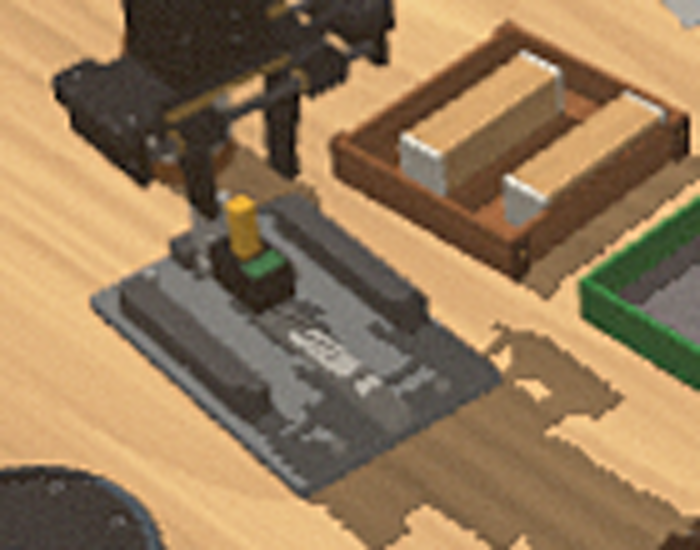

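```bash
python3 - <<'E'
from fit import *
c=cam("side")
print(ray(c,(180+240/5,170+202/5),.089),[ (proj(c,[[.3953,.3544,z]])-[180,170])*5 for z in (.09,.1,.11)])
E
```

```text
[0.39550324 0.35610962 0.089     ] [array([[241.44783231, 202.10721253]]), array([[239.76303828, 189.15442959]]), array([[238.06703392, 176.10138568]])]
```

Request:
{"name": "arm_command", "arguments": {"translation": [[0, 0.2, 0], [0, 0.47, 0], [0, 0.47, 0], [0, 0.47, 0]], "rotation": [[0, 0, 0], [0, 0, 0], [0, 0, 0], [0, 0, 0]], "grip": [-0.1, -0.1, -0.1, -0.1]}}

```text
time_s: 43.9
position: [0.3951, 0.3548, 0.0527]
tcp_rot: [[-0.093, 0.0, 0.996], [-0.996, 0.0, -0.093], [-0.0, -1.0, 0.0]]
force: [0.0, 0.4, -0.3]
opening: 0.549
```

Request:
{"name": "arm_command", "arguments": {"translation": [[0, 0, 0], [0, 0, 0], [0, 0, 0], [0, 0, 0], [0, 0, 0]], "rotation": [[0, 0, 0], [0, 0, 0], [0, 0, 0], [0, 0, 0], [0, 0, 0]], "grip": [1, 1, 1, 1, 1]}}

```text
time_s: 44.4
position: [0.395, 0.3548, 0.0525]
tcp_rot: [[-0.093, 0.0, 0.996], [-0.996, 0.0, -0.093], [-0.0, -1.0, 0.0]]
force: [0.3, 0.3, 1.0]
opening: 0.184
```

Request:
{"name": "arm_command", "arguments": {"translation": [[0.2, 0, 0], [0.4, 0, 0], [0.6, 0, 0], [0.8, 0, 0], [0.8, 0, 0]], "rotation": [[0, 0, 0], [0, 0, 0], [0, 0, 0], [0, 0, 0], [0, 0, 0]], "grip": [1, 1, 1, 1, 1]}}

```text
time_s: 44.9
position: [0.3877, 0.2879, 0.0525]
tcp_rot: [[-0.094, -0.003, 0.996], [-0.996, -0.002, -0.094], [0.003, -1.0, -0.002]]
force: [-3.6, -1.0, 6.8]
opening: 0.155
```

Request:
{"name": "arm_command", "arguments": {"translation": [[0.2, 0, 0], [0.4, 0, 0], [0.5, 0, 0], [0.5, 0, 0]], "rotation": [[0, 0, 0], [0, 0, 0], [0, 0, 0], [0, 0, 0]], "grip": [1, 1, 1, 1]}}

```text
time_s: 45.3
position: [0.3838, 0.2485, 0.0524]
tcp_rot: [[-0.094, -0.003, 0.996], [-0.996, -0.002, -0.094], [0.002, -1.0, -0.003]]
force: [-3.6, -1.7, 6.7]
opening: 0.156
```

Request:
{"name": "arm_command", "arguments": {"translation": [[0, 0, 0], [0, 0, 0], [0, 0, 0]], "rotation": [[0, 0, 0], [0, 0, 0], [0, 0, 0]], "grip": [-0.1, -0.1, -0.1]}}

```text
time_s: 45.6
position: [0.386, 0.2508, 0.0522]
tcp_rot: [[-0.093, 0.001, 0.996], [-0.996, -0.0, -0.093], [-0.0, -1.0, 0.001]]
force: [-1.2, 0.5, -0.0]
opening: 0.348
```

Request:
{"name": "arm_command", "arguments": {"translation": [[0, -0.4, 0], [0, -0.9, 0], [0, -0.9, 0], [0, -0.9, 0]], "rotation": [[0, 0, 0], [0, 0, 0], [0, 0, 0], [0, 0, 0]], "grip": [-0.1, -0.1, -0.1, -0.1]}}

```text
time_s: 46.0
position: [0.386, 0.2514, 0.1249]
tcp_rot: [[-0.093, 0.003, 0.996], [-0.996, 0.001, -0.093], [-0.001, -1.0, 0.003]]
force: [0.5, 0.4, -0.6]
opening: 0.544
```

Request:
{"name": "arm_command", "arguments": {"translation": [[1, 0, 0], [1, 0, 0], [1, 0, 0], [1, 0, 0], [1, 0, 0]], "rotation": [[0, 0.6, 0], [0, 0.6, 0], [0, 0.6, 0], [0, 0.6, 0], [0, 0.6, 0]], "grip": [-0.1, -0.1, -0.1, -0.1, -0.1]}}

```text
time_s: 46.5
position: [0.3769, 0.171, 0.1231]
tcp_rot: [[-0.662, -0.003, 0.75], [-0.75, -0.001, -0.662], [0.002, -1.0, -0.002]]
force: [0.3, -0.4, -0.1]
opening: 0.545
```

```bash
python3 - <<'E'
from plan import *
c=cam("side")
for t,z in (("slide_post",.089),("moving_jaw",0),("handle",.017)):print(t,[(round(d["conf"],2),ray(c,np.array(d["point"])*[640,480],z).round(3)) for d in models.spot_point("side",t)])
plan([(.462,.0145,.10,14.3,-.2,2),(.462,.0145,-.001,14.3,-.2,2)])
E
```

```text
slide_post [(0.6, array([0.385, 0.248, 0.089]))]
moving_jaw []
handle [(0.68, array([0.456, 0.013, 0.017])), (0.49, array([0.748, 0.179, 0.017])), (0.2, array([ 0.792, -0.066,  0.017]))]
t 46.7 at [0.3774 0.1716 0.1237] 48.8 F [-0.8 -0.4  0.2] open 47.7
1: T [0.374, 0.142, 1.0] R 0.275 g -0.2 x2
2: T [0.07, 0.133, 1.0] R 0.259 g -0.2 x2
3: T [-0.032, 0.021, 0.158] R 0.041 g -0.2 x3
4: T [0.0, 1.0, -0.0] R 0.0 g -0.2 x2
5: T [0.0, 0.263, -0.0] R 0.0 g -0.2 x3
end [ 0.462   0.0145 -0.001 ] 14.3
```

Request:
{"name": "arm_command", "arguments": {"translation": [[0.37, 0.14, 1], [0.37, 0.14, 1], [0.37, 0.14, 1]], "rotation": [[0, 0.275, 0], [0, 0.275, 0], [0, 0.275, 0]], "grip": [-0.2, -0.2, -0.2]}}

```text
time_s: 47.0
position: [0.4218, 0.094, 0.1127]
tcp_rot: [[-0.848, 0.003, 0.529], [-0.529, -0.001, -0.848], [-0.002, -1.0, 0.002]]
force: [-0.7, -0.6, 1.1]
opening: 0.598
```

Request:
{"name": "arm_command", "arguments": {"translation": [[0.07, 0.13, 1], [0.07, 0.13, 1], [0.07, 0.13, 1]], "rotation": [[0, 0.26, 0], [0, 0.26, 0], [0, 0.26, 0]], "grip": [-0.2, -0.2, -0.2]}}

```text
time_s: 47.3
position: [0.4591, 0.0235, 0.1024]
tcp_rot: [[-0.959, 0.003, 0.283], [-0.283, -0.001, -0.959], [-0.003, -1.0, 0.002]]
force: [0.2, 0.1, 0.8]
opening: 0.604
```

Request:
{"name": "arm_command", "arguments": {"translation": [[-0.03, 0.02, 0.16], [-0.03, 0.02, 0.16], [-0.03, 0.02, 0.16], [-0.03, 0.02, 0.16]], "rotation": [[0, 0.04, 0], [0, 0.04, 0], [0, 0.04, 0], [0, 0.04, 0]], "grip": [-0.2, -0.2, -0.2, -0.2]}}

```text
time_s: 47.7
position: [0.4614, 0.0151, 0.1011]
tcp_rot: [[-0.969, -0.001, 0.246], [-0.246, 0.0, -0.969], [0.001, -1.0, -0.0]]
force: [0.0, 0.1, -0.3]
opening: 0.595
```

```bash
python3 - <<'E'
from plan import *
plan([(.462,.0145,-.001,14.3,-.2,2)])
E
```

```text
t 47.7 at [0.4614 0.0151 0.1011] 14.3 F [ 0.   0.1 -0.3] open 51.8
1: T [-0.005, 1.0, 0.007] R -0.0 g -0.2 x2
2: T [-0.001, 0.276, 0.002] R -0.001 g -0.2 x3
end [ 0.462   0.0145 -0.001 ] 14.3
```

Request:
{"name": "arm_command", "arguments": {"translation": [[0, 0.5, 0], [0, 0.95, 0], [0, 1, 0], [0, 1, 0]], "rotation": [[0, 0, 0], [0, 0, 0], [0, 0, 0], [0, 0, 0]], "grip": [-0.2, -0.2, -0.2, -0.2]}}

```text
time_s: 48.1
position: [0.4611, 0.0148, 0.0206]
tcp_rot: [[-0.969, -0.003, 0.246], [-0.246, 0.001, -0.969], [0.003, -1.0, -0.001]]
force: [1.1, 0.0, -0.3]
opening: 0.6
```

Request:
{"name": "arm_command", "arguments": {"translation": [[0, 0.15, 0], [0, 0.28, 0], [0, 0.28, 0], [0, 0.28, 0]], "rotation": [[0, 0, 0], [0, 0, 0], [0, 0, 0], [0, 0, 0]], "grip": [-0.2, -0.2, -0.2, -0.2]}}

```text
time_s: 48.5
position: [0.4622, 0.0142, -0.0012]
tcp_rot: [[-0.97, 0.0, 0.245], [-0.245, -0.0, -0.97], [-0.0, -1.0, 0.0]]
force: [0.7, -0.5, 0.1]
opening: 0.602
```

Request:
{"name": "arm_command", "arguments": {"translation": [[0, 0, 0], [0, 0, 0], [0, 0, 0], [0, 0, 0], [0, 0, 0]], "rotation": [[0, 0, 0], [0, 0, 0], [0, 0, 0], [0, 0, 0], [0, 0, 0]], "grip": [1, 1, 1, 1, 1]}}

```text
time_s: 49.0
position: [0.4621, 0.0142, -0.0011]
tcp_rot: [[-0.97, 0.0, 0.245], [-0.245, 0.0, -0.97], [-0.0, -1.0, -0.0]]
force: [0.2, 0.4, 2.9]
opening: 0.341
```

Request:
{"name": "arm_command", "arguments": {"translation": [[0, -0.3, 0], [0, -0.9, 0], [0, -1, 0], [0, -1, 0]], "rotation": [[0, 0, 0], [0, 0, 0], [0, 0, 0], [0, 0, 0]], "grip": [1, 1, 1, 1]}}

```text
time_s: 49.4
position: [0.4633, 0.014, 0.0801]
tcp_rot: [[-0.97, 0.004, 0.245], [-0.245, -0.001, -0.97], [-0.004, -1.0, 0.002]]
force: [-0.5, -0.4, -0.7]
opening: 0.334
```

Request:
{"name": "arm_command", "arguments": {"translation": [[0, -0.6, 0], [0, -0.6, 0], [0, -0.6, 0]], "rotation": [[0, 0, 0], [0, 0, 0], [0, 0, 0]], "grip": [1, 1, 1]}}

```text
time_s: 49.7
position: [0.462, 0.0142, 0.1261]
tcp_rot: [[-0.97, -0.0, 0.245], [-0.245, -0.0, -0.97], [0.0, -1.0, -0.0]]
force: [-0.1, -0.4, -0.7]
opening: 0.339
```

```bash
python3 - <<'E'
from plan import *
a=math.radians(-5.3);ly=.022
X,Y=.3912-math.sin(a)*ly,.314+math.cos(a)*ly;print(X,Y)
plan([(X,Y,.125,-5.3,1,3),(X,Y,.035,-5.3,1,2)])
E
```

```text
0.39323215292382435 0.3359059433600608
t 49.7 at [0.462  0.0142 0.1261] 14.2 F [-0.1 -0.4 -0.7] open 29.5
1: T [-0.037, 0.003, -1.0] R 0.079 g 1 x2
2: T [0.046, 0.003, -1.0] R 0.079 g 1 x2
3: T [0.129, 0.004, -1.0] R 0.08 g 1 x2
4: T [0.216, 0.003, -1.0] R 0.08 g 1 x2
5: T [0.023, 0.001, -0.075] R 0.006 g 1 x4
6: T [0.0, 1.0, -0.0] R 0.0 g 1 x2
7: T [0.0, 0.125, -0.0] R 0.0 g 1 x3
end [0.3933 0.3359 0.035 ] -5.3
```

Request:
{"name": "arm_command", "arguments": {"translation": [[-0.04, 0, -1], [-0.04, 0, -1]], "rotation": [[0, 0.08, 0], [0, 0.08, 0]], "grip": [1, 1]}}

```text
time_s: 49.9
position: [0.4434, 0.0935, 0.1248]
tcp_rot: [[-0.987, -0.005, 0.159], [-0.159, 0.001, -0.987], [0.005, -1.0, -0.002]]
force: [-1.5, -0.3, -0.8]
opening: 0.335
```

Request:
{"name": "arm_command", "arguments": {"translation": [[0.05, 0, -1], [0.05, 0, -1]], "rotation": [[0, 0.08, 0], [0, 0.08, 0]], "grip": [1, 1]}}

```text
time_s: 50.1
position: [0.4259, 0.1726, 0.1247]
tcp_rot: [[-0.997, -0.005, 0.079], [-0.079, -0.0, -0.997], [0.005, -1.0, -0.0]]
force: [-0.1, -1.3, -0.8]
opening: 0.337
```

Request:
{"name": "arm_command", "arguments": {"translation": [[0.13, 0, -1], [0.13, 0, -1]], "rotation": [[0, 0.08, 0], [0, 0.08, 0]], "grip": [1, 1]}}

```text
time_s: 50.3
position: [0.4095, 0.2516, 0.1246]
tcp_rot: [[-1.0, -0.004, -0.004], [0.004, -0.001, -1.0], [0.004, -1.0, 0.001]]
force: [1.2, 0.4, -0.4]
opening: 0.336
```

Request:
{"name": "arm_command", "arguments": {"translation": [[0.22, 0, -1], [0.22, 0, -1], [0.22, 0, -1], [0.22, 0, -1]], "rotation": [[0, 0.086, 0], [0, 0.086, 0], [0, 0.086, 0], [0, 0.086, 0]], "grip": [1, 1, 1, 1]}}

```text
time_s: 50.7
position: [0.393, 0.3294, 0.1248]
tcp_rot: [[-0.996, -0.003, -0.092], [0.092, -0.002, -0.996], [0.003, -1.0, 0.003]]
force: [0.5, -0.5, -1.5]
opening: 0.33
```

```bash
python3 - <<'E'
from plan import *
plan([(.3932,.336,.035,-5.3,1,2)])
E
```

```text
t 50.7 at [0.393  0.3294 0.1248] -5.3 F [ 0.5 -0.5 -1.5] open 28.8
1: T [0.005, 1.0, -0.073] R 0.001 g 1 x2
2: T [0.0, 0.123, -0.009] R -0.0 g 1 x3
end [0.3932 0.336  0.035 ] -5.3
```

Request:
{"name": "arm_command", "arguments": {"translation": [[0, 0.3, -0.03], [0, 0.7, -0.03], [0, 1, -0.03], [0, 1, -0.03]], "rotation": [[0, 0, 0], [0, 0, 0], [0, 0, 0], [0, 0, 0]], "grip": [1, 1, 1, 1]}}

```text
time_s: 51.1
position: [0.3923, 0.329, 0.0433]
tcp_rot: [[-0.995, -0.008, -0.096], [0.096, -0.005, -0.995], [0.008, -1.0, 0.005]]
force: [-0.1, -0.6, -0.5]
opening: 0.337
```

Request:
{"name": "arm_command", "arguments": {"translation": [[0, 0.06, 0], [0, 0.1, 0], [0, 0.1, 0], [0, 0.1, 0]], "rotation": [[0, 0, 0], [0, 0, 0], [0, 0, 0], [0, 0, 0]], "grip": [1, 1, 1, 1]}}

```text
time_s: 51.5
position: [0.3954, 0.3324, 0.0394]
tcp_rot: [[-0.996, 0.001, -0.094], [0.094, 0.001, -0.996], [-0.001, -1.0, -0.001]]
force: [0.5, 0.9, 0.2]
opening: 0.338
```

```bash
python3 - <<'E'
from plan import *
c=cam("side")
a=cv2.resize(c["image"][170:280,180:320],None,fx=5,fy=5,interpolation=cv2.INTER_CUBIC);cv2.imwrite("pics/s7.png",a)
plan([])
E
```

```text
t 51.55 at [0.3954 0.3325 0.0394] -5.4 F [-0.5  0.1 -0.9] open 29.1
end [0.3954 0.3325 0.0394] -5.4
```

View pics/s7.png

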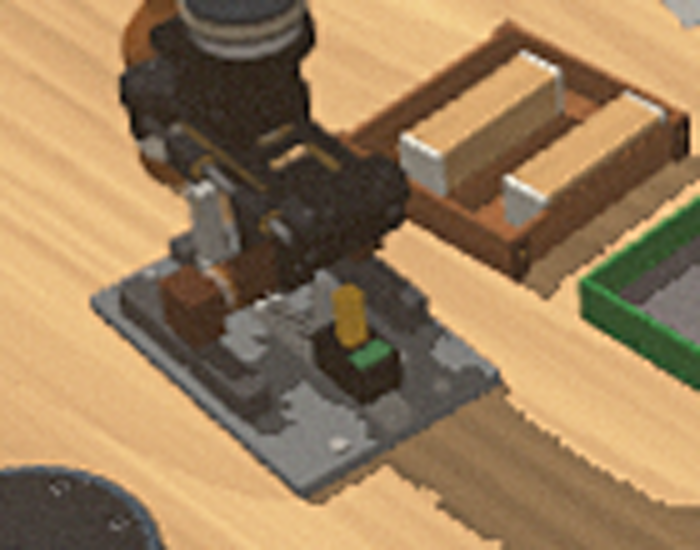

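```bash
python3 - <<'E'
from plan import *
for n in ("side","top"):
  c=cam(n);print(n,[(round(d["conf"],2),ray(c,np.array(d["point"])*[640,480],0).round(3)) for d in models.spot_point(n,"oil_bottle")])
E
```

```text
side [(0.77, array([0.477, 0.518, 0.   ])), (0.58, array([ 0.426, -0.378,  0.   ]))]
top [(0.94, array([0.46 , 0.506, 0.   ]))]
```

Request:
{"name": "arm_command", "arguments": {"translation": [[0, 0.04, 0], [0, 0.04, 0], [0, 0.04, 0]], "rotation": [[0, 0, 0], [0, 0, 0], [0, 0, 0]], "grip": [1, 1, 1]}}

```text
time_s: 52.05
position: [0.3947, 0.3322, 0.0353]
tcp_rot: [[-0.996, -0.0, -0.094], [0.094, -0.0, -0.996], [0.0, -1.0, 0.0]]
force: [-0.5, -1.2, -0.1]
opening: 0.337
```

Request:
{"name": "arm_command", "arguments": {"translation": [[0, 0.01, 0], [0, 0.01, 0], [0, 0.01, 0], [0, 0.01, 0]], "rotation": [[0, 0, 0], [0, 0, 0], [0, 0, 0], [0, 0, 0]], "grip": [0.1, -0.1, -0.1, -0.1]}}

```text
time_s: 52.45
position: [0.395, 0.3323, 0.0347]
tcp_rot: [[-0.996, 0.0, -0.094], [0.094, 0.0, -0.996], [-0.0, -1.0, -0.0]]
force: [-0.5, 0.9, -1.4]
opening: 0.534
```

Request:
{"name": "arm_command", "arguments": {"translation": [[0, -0.4, 0], [0, -0.9, 0], [0, -1, 0], [0, -1, 0], [0, -1, 0]], "rotation": [[0, 0, 0], [0, 0, 0], [0, 0, 0], [0, 0, 0], [0, 0, 0]], "grip": [-0.1, -0.1, -0.1, -0.1, -0.1]}}

```text
time_s: 52.95
position: [0.3942, 0.3319, 0.1141]
tcp_rot: [[-0.996, -0.001, -0.094], [0.094, -0.001, -0.996], [0.001, -1.0, 0.001]]
force: [0.2, -0.4, 0.3]
opening: 0.553
```

Request:
{"name": "arm_command", "arguments": {"translation": [[0, -0.1, 1], [0, -0.1, 1], [0, -0.1, 1], [0, -0.1, 1], [0, -0.1, 1]], "rotation": [[0, -0.7, 0], [0, -0.7, 0], [0, -0.7, 0], [0, -0.7, 0], [0, -0.7, 0]], "grip": [-0.1, -0.1, -0.1, -0.1, -0.1]}}

```text
time_s: 53.45
position: [0.3862, 0.2517, 0.1211]
tcp_rot: [[-0.8, -0.004, 0.6], [-0.6, -0.001, -0.8], [0.004, -1.0, -0.001]]
force: [0.3, 0.5, 0.7]
opening: 0.551
```

Request:
{"name": "arm_command", "arguments": {"translation": [[0, 0, 0], [0, 0, 0], [0, 0, 0], [0, 0, 0], [0, 0, 0]], "rotation": [[0, -0.7, 0], [0, -0.7, 0], [0, -0.7, 0], [0, -0.7, 0], [0, -0.7, 0]], "grip": [-0.1, -0.1, -0.1, -0.1, -0.1]}}

```text
time_s: 53.95
position: [0.3861, 0.2521, 0.121]
tcp_rot: [[-0.192, -0.004, 0.981], [-0.981, -0.001, -0.192], [0.002, -1.0, -0.004]]
force: [1.1, 0.2, 0.9]
opening: 0.549
```

```bash
python3 - <<'E'
from plan import *
c=cam("side")
for t,z in (("slide_post",.089),("handle",.051)):print(t,[(round(d["conf"],2),ray(c,np.array(d["point"])*[640,480],z).round(3)) for d in models.spot_point("side",t)])
plan([(.385,.2495,.12,84.6,-.1,3),(.385,.2495,.053,84.6,-.1,2)])
a=cv2.resize(c["image"][170:280,180:320],None,fx=5,fy=5,interpolation=cv2.INTER_CUBIC);cv2.imwrite("pics/s8.png",a)
E
```

```text
slide_post [(0.77, array([0.39 , 0.259, 0.089])), (0.3, array([0.373, 0.304, 0.089])), (0.28, array([0.523, 0.255, 0.089])), (0.19, array([ 0.357, -0.406,  0.089]))]
handle [(0.68, array([0.396, 0.322, 0.051])), (0.4, array([ 0.735, -0.092,  0.051]))]
t 54.1 at [0.3864 0.2522 0.1214] 78.4 F [-0.1 -0.1  0.6] open 48.0
1: T [0.036, 0.017, -0.01] R -0.103 g -0.1 x4
2: T [0.0, 0.837, 0.0] R 0.0 g -0.1 x4
end [0.385  0.2495 0.053 ] 84.6
```

Request:
{"name": "arm_command", "arguments": {"translation": [[0.03, 0, 0], [0.03, 0.2, 0], [0.03, 0.6, 0], [0.03, 0.84, 0], [0.03, 0.84, 0]], "rotation": [[0, -0.1, 0], [0, -0.1, 0], [0, -0.1, 0], [0, -0.1, 0], [0, -0.1, 0]], "grip": [-0.1, -0.1, -0.1, -0.1, -0.1]}}

```text
time_s: 54.6
position: [0.3847, 0.2493, 0.053]
tcp_rot: [[-0.097, -0.006, 0.995], [-0.995, -0.002, -0.097], [0.003, -1.0, -0.006]]
force: [-1.5, -0.2, 0.4]
opening: 0.549
```

Request:
{"name": "arm_command", "arguments": {"translation": [[0, 0, 0], [0, 0, 0], [0, 0, 0], [0, 0, 0], [0, 0, 0]], "rotation": [[0, 0, 0], [0, 0, 0], [0, 0, 0], [0, 0, 0], [0, 0, 0]], "grip": [1, 1, 1, 1, 1]}}

```text
time_s: 55.1
position: [0.3849, 0.25, 0.0559]
tcp_rot: [[-0.095, -0.004, 0.995], [-0.995, -0.0, -0.095], [0.001, -1.0, -0.004]]
force: [-6.6, 2.4, 5.3]
opening: 0.184
```

Request:
{"name": "arm_command", "arguments": {"translation": [[0, 0, 0], [0, 0, 0], [-0.1, 0, 0], [-0.2, 0, 0], [-0.2, 0, 0]], "rotation": [[0, 0, 0], [0, 0, 0], [0, 0, 0], [0, 0, 0], [0, 0, 0]], "grip": [1, 1, 1, 1, 1]}}

```text
time_s: 55.6
position: [0.3856, 0.2663, 0.0558]
tcp_rot: [[-0.094, -0.005, 0.996], [-0.996, -0.001, -0.094], [0.001, -1.0, -0.005]]
force: [-5.1, 1.8, 5.3]
opening: 0.161
```

Request:
{"name": "arm_command", "arguments": {"translation": [[-0.1, 0, 0], [-0.2, 0, 0], [-0.3, 0, 0], [-0.4, 0, 0], [-0.4, 0, 0]], "rotation": [[0, 0, 0], [0, 0, 0], [0, 0, 0], [0, 0, 0], [0, 0, 0]], "grip": [1, 1, 1, 1, 1]}}

```text
time_s: 56.1
position: [0.3887, 0.2982, 0.0558]
tcp_rot: [[-0.094, -0.005, 0.996], [-0.996, -0.001, -0.094], [0.001, -1.0, -0.004]]
force: [-5.3, 1.5, 5.4]
opening: 0.158
```

Request:
{"name": "arm_command", "arguments": {"translation": [[-0.06, 0, 0], [-0.12, 0, 0], [-0.18, 0, 0], [-0.24, 0, 0], [-0.24, 0, 0]], "rotation": [[0, 0, 0], [0, 0, 0], [0, 0, 0], [0, 0, 0], [0, 0, 0]], "grip": [1, 1, 1, 1, 1]}}

```text
time_s: 56.6
position: [0.3905, 0.3169, 0.0558]
tcp_rot: [[-0.094, -0.005, 0.996], [-0.996, -0.001, -0.094], [0.002, -1.0, -0.004]]
force: [-4.3, 0.4, 5.4]
opening: 0.157
```

Request:
{"name": "arm_command", "arguments": {"translation": [[-0.04, 0, 0], [-0.08, 0, 0], [-0.08, 0, 0]], "rotation": [[0, 0, 0], [0, 0, 0], [0, 0, 0]], "grip": [1, 1, 1]}}

```text
time_s: 56.9
position: [0.3911, 0.3229, 0.0558]
tcp_rot: [[-0.094, -0.005, 0.996], [-0.996, -0.002, -0.094], [0.002, -1.0, -0.005]]
force: [-5.6, -0.4, 5.1]
opening: 0.157
```

Request:
{"name": "arm_command", "arguments": {"translation": [[-0.05, 0, 0], [-0.05, 0, 0], [-0.05, 0, 0]], "rotation": [[0, 0, 0], [0, 0, 0], [0, 0, 0]], "grip": [1, 1, 1]}}

```text
time_s: 57.2
position: [0.3915, 0.3269, 0.0558]
tcp_rot: [[-0.094, -0.005, 0.996], [-0.996, -0.001, -0.094], [0.002, -1.0, -0.004]]
force: [-5.0, 1.3, 5.2]
opening: 0.159
```

Request:
{"name": "arm_command", "arguments": {"translation": [[-0.05, 0, 0], [-0.05, 0, 0], [-0.05, 0, 0]], "rotation": [[0, 0, 0], [0, 0, 0], [0, 0, 0]], "grip": [1, 1, 1]}}

```text
time_s: 57.5
position: [0.3918, 0.3309, 0.0558]
tcp_rot: [[-0.094, -0.005, 0.996], [-0.996, -0.001, -0.094], [0.002, -1.0, -0.004]]
force: [-4.8, -0.5, 5.9]
opening: 0.156
```

Request:
{"name": "arm_command", "arguments": {"translation": [[-0.03, 0, 0], [-0.03, 0, 0], [-0.03, 0, 0]], "rotation": [[0, 0, 0], [0, 0, 0], [0, 0, 0]], "grip": [1, 1, 1]}}

```text
time_s: 57.8
position: [0.3919, 0.3322, 0.0558]
tcp_rot: [[-0.094, -0.005, 0.996], [-0.996, -0.003, -0.094], [0.004, -1.0, -0.005]]
force: [-4.3, -2.6, 6.8]
opening: 0.152
```

Request:
{"name": "arm_command", "arguments": {"translation": [[-0.03, 0, 0], [-0.03, 0, 0], [-0.03, 0, 0]], "rotation": [[0, 0, 0], [0, 0, 0], [0, 0, 0]], "grip": [1, 1, 1]}}

```text
time_s: 58.1
position: [0.3919, 0.3324, 0.0558]
tcp_rot: [[-0.092, -0.006, 0.996], [-0.996, -0.007, -0.092], [0.008, -1.0, -0.006]]
force: [-2.3, -11.0, 9.0]
opening: 0.158
```

Request:
{"name": "arm_command", "arguments": {"translation": [[-0.03, 0, 0], [-0.03, 0, 0], [-0.03, 0, 0]], "rotation": [[0, 0, 0], [0, 0, 0], [0, 0, 0]], "grip": [1, 1, 1]}}

```text
time_s: 58.4
position: [0.3919, 0.3326, 0.0558]
tcp_rot: [[-0.09, -0.008, 0.996], [-0.996, -0.011, -0.09], [0.012, -1.0, -0.007]]
force: [-1.4, -18.9, 11.5]
opening: 0.161
```

```bash
python3 - <<'E'
from plan import *
c=cam("side");plan([])
a=cv2.resize(c["image"][180:260,190:290],None,fx=7,fy=7,interpolation=cv2.INTER_CUBIC);cv2.imwrite("pics/s9.png",a)
E
```

```text
t 58.45 at [0.3918 0.3326 0.0558] 84.8 F [ -0.5 -18.   11.1] open 13.6
end [0.3918 0.3326 0.0558] 84.8
```

View pics/s9.png

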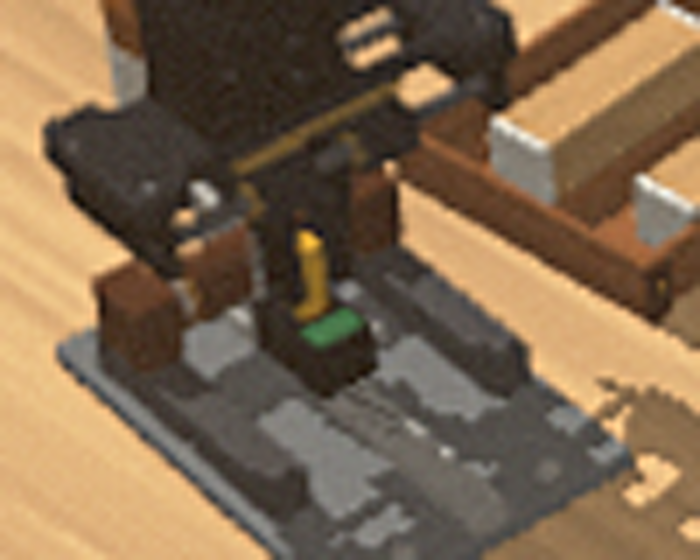

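Request:
{"name": "arm_command", "arguments": {"translation": [[0, 0, 0], [0, 0, 0], [0, 0, 0], [0, 0, 0], [0, 0, 0]], "rotation": [[0, 0, 0], [0, 0, 0], [0, 0, 0], [0, 0, 0], [0, 0, 0]], "grip": [1, 1, 1, 1, 1]}}

```text
time_s: 58.95
position: [0.3919, 0.3326, 0.0558]
tcp_rot: [[-0.09, -0.008, 0.996], [-0.996, -0.011, -0.09], [0.012, -1.0, -0.007]]
force: [-1.0, -19.2, 11.2]
opening: 0.16
```

Request:
{"name": "arm_command", "arguments": {"translation": [[0, 0, 0], [0, 0, 0], [0, 0, 0], [0, 0, 0], [0, 0, 0]], "rotation": [[0, 0, 0], [0, 0, 0], [0, 0, 0], [0, 0, 0], [0, 0, 0]], "grip": [1, 1, 1, 1, 1]}}

```text
time_s: 59.45
position: [0.3919, 0.3326, 0.0558]
tcp_rot: [[-0.09, -0.008, 0.996], [-0.996, -0.011, -0.09], [0.012, -1.0, -0.007]]
force: [-1.5, -18.2, 10.7]
opening: 0.157
```

Request:
{"name": "arm_command", "arguments": {"translation": [[0, 0, 0], [0, 0, 0], [0, 0, 0], [0, 0, 0], [0, 0, 0]], "rotation": [[0, 0, 0], [0, 0, 0], [0, 0, 0], [0, 0, 0], [0, 0, 0]], "grip": [1, 1, 1, 1, 1]}}

```text
time_s: 59.95
position: [0.3919, 0.3326, 0.0558]
tcp_rot: [[-0.09, -0.008, 0.996], [-0.996, -0.011, -0.09], [0.012, -1.0, -0.007]]
force: [-2.0, -18.9, 10.9]
opening: 0.16
```

Request:
{"name": "arm_command", "arguments": {"translation": [[0.1, 0, 0], [0.3, 0, 0], [0.6, 0, 0], [0.9, 0, 0], [0.95, 0, 0]], "rotation": [[0, 0, 0], [0, 0, 0], [0, 0, 0], [0, 0, 0], [0, 0, 0]], "grip": [1, 1, 1, 1, 1]}}

```text
time_s: 60.45
position: [0.385, 0.261, 0.0558]
tcp_rot: [[-0.096, -0.005, 0.995], [-0.995, -0.001, -0.096], [0.002, -1.0, -0.005]]
force: [-6.1, 2.3, 4.6]
opening: 0.156
```

Request:
{"name": "arm_command", "arguments": {"translation": [[0.12, 0, 0], [0.12, 0, 0], [0.12, 0, 0]], "rotation": [[0, 0, 0], [0, 0, 0], [0, 0, 0]], "grip": [1, 1, 1]}}

```text
time_s: 60.75
position: [0.3841, 0.2523, 0.0558]
tcp_rot: [[-0.094, -0.006, 0.996], [-0.996, -0.002, -0.094], [0.003, -1.0, -0.005]]
force: [-4.8, -1.3, 7.9]
opening: 0.158
```

Request:
{"name": "arm_command", "arguments": {"translation": [[0, 0, 0], [0, 0, 0], [0, 0, 0]], "rotation": [[0, 0, 0], [0, 0, 0], [0, 0, 0]], "grip": [-0.1, -0.1, -0.1]}}

```text
time_s: 61.05
position: [0.3885, 0.2538, 0.0556]
tcp_rot: [[-0.094, 0.002, 0.996], [-0.996, 0.001, -0.094], [-0.001, -1.0, 0.002]]
force: [0.5, -0.2, 0.6]
opening: 0.349
```

Request:
{"name": "arm_command", "arguments": {"translation": [[0, -0.4, 0], [0, -0.9, 0], [0, -0.9, 0], [0, -0.9, 0]], "rotation": [[0, 0, 0], [0, 0, 0], [0, 0, 0], [0, 0, 0]], "grip": [-0.1, -0.1, -0.1, -0.1]}}

```text
time_s: 61.45
position: [0.3884, 0.2538, 0.1283]
tcp_rot: [[-0.094, 0.003, 0.996], [-0.996, 0.001, -0.094], [-0.001, -1.0, 0.003]]
force: [-0.2, 1.2, -0.1]
opening: 0.541
```

Request:
{"name": "arm_command", "arguments": {"translation": [[0.5, 0, 0], [0.5, 0, 0], [0.5, 0, 0], [0.5, 0, 0], [0.5, 0, 0]], "rotation": [[0, 0.7, 0], [0, 0.7, 0], [0, 0.7, 0], [0, 0.7, 0], [0, 0.7, 0]], "grip": [-0.2, -0.2, -0.2, -0.2, -0.2]}}

```text
time_s: 61.95
position: [0.3827, 0.2132, 0.1261]
tcp_rot: [[-0.74, -0.003, 0.672], [-0.672, -0.001, -0.74], [0.002, -1.0, -0.001]]
force: [-0.8, 0.3, -0.1]
opening: 0.602
```

```bash
python3 - <<'E'
from plan import *
for n in ("side","top"):
  c=cam(n)
  for t,z in (("slide_post",.089),("handle",.051)):print(n,t,[(round(d["conf"],2),ray(c,np.array(d["point"])*[640,480],z).round(3)) for d in models.spot_point(n,t)][:2])
  if n=="side": cv2.imwrite("pics/s10.png",cv2.resize(c["image"][180:260,190:290],None,fx=7,fy=7,interpolation=cv2.INTER_CUBIC))
plan([])
E
```

```text
side slide_post [(0.59, array([0.38 , 0.259, 0.089]))]
side handle [(0.79, array([0.395, 0.376, 0.051])), (0.17, array([ 0.544, -0.371,  0.051]))]
top slide_post []
top handle [(0.58, array([0.4  , 0.369, 0.051]))]
t 62.25 at [0.3831 0.2135 0.1269] 42.7 F [-0.   0.1 -0.3] open 52.4
end [0.3831 0.2135 0.1269] 42.7
```

View pics/s10.png

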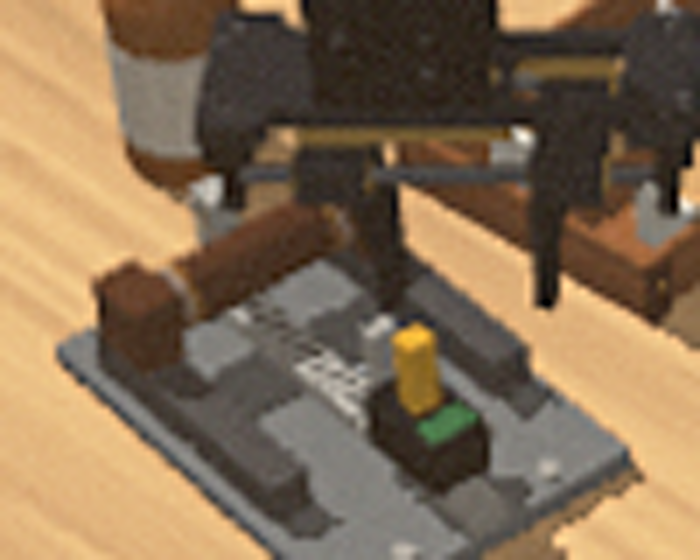

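```bash
python3 - <<'E'
from plan import *
plan([(.383,.2135,.127,-5.3,-.2,1),(.369,.378,.127,-5.3,-.2,2),(.369,.378,.035,-5.3,-.2,2)])
E
```

```text
t 62.25 at [0.3831 0.2135 0.1269] 42.7 F [-0.   0.1 -0.3] open 52.4
1: T [0.001, -0.001, -0.001] R 0.8 g -0.2 x5 (cont: next is zero-shift if reached)
2: T [0.0, 0.0, 0.0] R 0 g -0.2 x2
3: T [0.179, -0.0, -1.0] R 0.0 g -0.2 x2
4: T [0.179, -0.0, -1.0] R 0.0 g -0.2 x2
5: T [0.006, -0.0, -0.031] R 0.0 g -0.2 x3
6: T [-0.0, 1.0, -0.0] R 0.0 g -0.2 x2
7: T [-0.0, 0.15, -0.0] R 0.0 g -0.2 x3
end [0.369 0.378 0.035] -5.3
```

Request:
{"name": "arm_command", "arguments": {"translation": [[0, 0, 0], [0, 0, 0], [0, 0, 0], [0, 0, 0], [0, 0, 0]], "rotation": [[0, 0.7, 0], [0, 0.7, 0], [0, 0.7, 0], [0, 0.7, 0], [0, 0.7, 0]], "grip": [-0.2, -0.2, -0.2, -0.2, -0.2]}}

```text
time_s: 62.75
position: [0.3834, 0.2136, 0.1273]
tcp_rot: [[-1.0, -0.0, 0.006], [-0.006, -0.0, -1.0], [0.0, -1.0, 0.0]]
force: [0.4, -0.2, -0.5]
opening: 0.601
```

Request:
{"name": "arm_command", "arguments": {"translation": [[0, 0, 0], [0, 0, 0]], "rotation": [[0, 0.1, 0], [0, 0.1, 0]], "grip": [-0.2, -0.2]}}

```text
time_s: 62.95
position: [0.3833, 0.2136, 0.1273]
tcp_rot: [[-0.996, -0.0, -0.093], [0.093, -0.0, -0.996], [0.0, -1.0, 0.0]]
force: [0.3, -1.3, 0.6]
opening: 0.604
```

Request:
{"name": "arm_command", "arguments": {"translation": [[0.18, 0, -1], [0.18, 0, -1], [0.18, 0, -1]], "rotation": [[0, 0, 0], [0, 0, 0], [0, 0, 0]], "grip": [-0.2, -0.2, -0.2]}}

```text
time_s: 63.25
position: [0.3772, 0.2976, 0.1276]
tcp_rot: [[-0.996, 0.002, -0.087], [0.087, 0.002, -0.996], [-0.002, -1.0, -0.002]]
force: [-0.6, 0.5, 1.0]
opening: 0.602
```

Request:
{"name": "arm_command", "arguments": {"translation": [[0.18, 0, -1], [0.18, 0, -1], [0.18, 0, -1], [0.18, 0, -1]], "rotation": [[0, 0, 0], [0, 0, 0], [0, 0, 0], [0, 0, 0]], "grip": [-0.2, -0.2, -0.2, -0.2]}}

```text
time_s: 63.65
position: [0.3692, 0.375, 0.1271]
tcp_rot: [[-0.996, -0.001, -0.091], [0.091, -0.001, -0.996], [0.001, -1.0, 0.001]]
force: [-0.7, 0.3, -0.2]
opening: 0.596
```

```bash
python3 - <<'E'
from plan import *
plan([(.369,.378,.036,-5.3,-.2,2)])
E
```

```text
t 63.65 at [0.3692 0.375  0.1271] -5.2 F [-0.7  0.3 -0.2] open 51.8
1: T [0.005, 1.0, -0.032] R 0.001 g -0.2 x2
2: T [0.001, 0.138, -0.005] R 0.001 g -0.2 x3
end [0.369 0.378 0.036] -5.3
```

Request:
{"name": "arm_command", "arguments": {"translation": [[0, 0.4, -0.03], [0, 0.8, -0.03], [0, 1, -0.03], [0, 1, -0.03]], "rotation": [[0, 0, 0], [0, 0, 0], [0, 0, 0], [0, 0, 0]], "grip": [-0.2, -0.2, -0.2, -0.2]}}

```text
time_s: 64.05
position: [0.3682, 0.3749, 0.0453]
tcp_rot: [[-0.996, -0.006, -0.095], [0.095, -0.004, -0.996], [0.005, -1.0, 0.005]]
force: [-0.8, -0.1, -0.0]
opening: 0.597
```

Request:
{"name": "arm_command", "arguments": {"translation": [[0, 0.13, 0], [0, 0.13, 0], [0, 0.13, 0]], "rotation": [[0, 0, 0], [0, 0, 0], [0, 0, 0]], "grip": [-0.2, -0.2, -0.2]}}

```text
time_s: 64.35
position: [0.3704, 0.3779, 0.0376]
tcp_rot: [[-0.996, 0.001, -0.094], [0.094, 0.0, -0.996], [-0.001, -1.0, -0.001]]
force: [0.0, -0.6, 0.1]
opening: 0.602
```

Request:
{"name": "arm_command", "arguments": {"translation": [[0, 0, 0], [0, 0, 0], [0, 0, 0], [0, 0, 0], [0, 0, 0]], "rotation": [[0, 0, 0], [0, 0, 0], [0, 0, 0], [0, 0, 0], [0, 0, 0]], "grip": [1, 1, 1, 1, 1]}}

```text
time_s: 64.85
position: [0.3703, 0.3783, 0.0374]
tcp_rot: [[-0.996, 0.001, -0.094], [0.094, 0.001, -0.996], [-0.001, -1.0, -0.001]]
force: [0.4, 0.7, 2.2]
opening: 0.337
```

Request:
{"name": "arm_command", "arguments": {"translation": [[0, 0, 0.15], [0, 0, 0.3], [0, 0, 0.45], [0, 0, 0.55], [0, 0, 0.55]], "rotation": [[0, 0, 0], [0, 0, 0], [0, 0, 0], [0, 0, 0], [0, 0, 0]], "grip": [1, 1, 1, 1, 1]}}

```text
time_s: 65.35
position: [0.3658, 0.3321, 0.0374]
tcp_rot: [[-0.996, -0.0, -0.095], [0.095, -0.001, -0.996], [0.0, -1.0, 0.001]]
force: [1.0, -2.5, 8.2]
opening: 0.336
```

Request:
{"name": "arm_command", "arguments": {"translation": [[0, 0, 0], [0, 0, 0], [0, 0, 0], [0, 0, 0]], "rotation": [[0, 0, 0], [0, 0, 0], [0, 0, 0], [0, 0, 0]], "grip": [0.1, -0.1, -0.1, -0.1]}}

```text
time_s: 65.75
position: [0.3653, 0.3338, 0.0367]
tcp_rot: [[-0.996, -0.001, -0.094], [0.094, -0.001, -0.996], [0.001, -1.0, 0.001]]
force: [0.3, 0.0, 0.0]
opening: 0.534
```

```bash
python3 - <<'E'
from plan import *
for n in ("side","top"):
  c=cam(n)
  print(n,[(round(d["conf"],2),ray(c,np.array(d["point"])*[640,480],.051).round(3)) for d in models.spot_point(n,"handle")][:2])
plan([])
E
```

```text
side [(0.75, array([0.381, 0.321, 0.051]))]
top [(0.48, array([0.389, 0.328, 0.051]))]
t 65.95 at [0.3657 0.3341 0.0369] -5.4 F [ 0.  -0.6  0.7] open 47.8
end [0.3657 0.3341 0.0369] -5.4
```

Request:
{"name": "arm_command", "arguments": {"translation": [[-0.15, 0, 0], [-0.33, 0, 0], [-0.33, 0, 0], [-0.33, 0, 0]], "rotation": [[0, 0, 0], [0, 0, 0], [0, 0, 0], [0, 0, 0]], "grip": [-0.1, -0.1, -0.1, -0.1]}}

```text
time_s: 66.35
position: [0.3931, 0.3316, 0.037]
tcp_rot: [[-0.995, 0.0, -0.095], [0.095, 0.0, -0.995], [-0.0, -1.0, -0.0]]
force: [1.0, 0.8, -1.1]
opening: 0.553
```

Request:
{"name": "arm_command", "arguments": {"translation": [[0, 0, 0], [0, 0, 0], [0, 0, 0], [0, 0, 0], [0, 0, 0]], "rotation": [[0, 0, 0], [0, 0, 0], [0, 0, 0], [0, 0, 0], [0, 0, 0]], "grip": [1, 1, 1, 1, 1]}}

```text
time_s: 66.85
position: [0.3917, 0.3316, 0.037]
tcp_rot: [[-0.996, -0.001, -0.094], [0.094, -0.0, -0.996], [0.001, -1.0, 0.0]]
force: [-0.6, 0.2, -0.4]
opening: 0.337
```

Request:
{"name": "arm_command", "arguments": {"translation": [[0, -0.3, 0], [0, -0.8, 0], [0, -1, 0], [0, -1, 0], [0, -1, 0]], "rotation": [[0, 0, 0], [0, 0, 0], [0, 0, 0], [0, 0, 0], [0, 0, 0]], "grip": [1, 1, 1, 1, 1]}}

```text
time_s: 67.35
position: [0.3918, 0.3316, 0.1168]
tcp_rot: [[-0.996, -0.0, -0.094], [0.094, -0.0, -0.996], [0.0, -1.0, 0.0]]
force: [0.2, 0.2, -0.7]
opening: 0.33
```

```bash
python3 - <<'E'
from plan import *
plan([(.618,.1515,.117,1.1,1,3),(.618,.1515,.009,1.1,1,2)])
E
```

```text
t 67.35 at [0.3918 0.3316 0.1168] -5.4 F [ 0.2  0.2 -0.7] open 28.7
1: T [-1.0, -0.001, 0.653] R -0.036 g 1 x2
2: T [-1.0, -0.001, 0.708] R -0.037 g 1 x3
3: T [-0.947, -0.0, 0.727] R -0.035 g 1 x5
4: T [-0.0, 1.0, -0.0] R -0.0 g 1 x2
5: T [-0.0, 0.35, -0.0] R -0.0 g 1 x3
end [0.618  0.1515 0.009 ] 1.1
```

Request:
{"name": "arm_command", "arguments": {"translation": [[-1, 0, 0.65], [-1, 0, 0.65], [-1, 0, 0.65]], "rotation": [[0, -0.036, 0], [0, -0.036, 0], [0, -0.036, 0]], "grip": [1, 1, 1]}}

```text
time_s: 67.65
position: [0.4718, 0.2697, 0.1157]
tcp_rot: [[-0.998, 0.003, -0.061], [0.061, -0.0, -0.998], [-0.003, -1.0, 0.0]]
force: [0.1, 0.5, -0.4]
opening: 0.335
```

Request:
{"name": "arm_command", "arguments": {"translation": [[-1, 0, 0.7], [-1, 0, 0.7], [-1, 0, 0.7]], "rotation": [[0, -0.036, 0], [0, -0.036, 0], [0, -0.036, 0]], "grip": [1, 1, 1]}}

```text
time_s: 67.95
position: [0.5489, 0.2087, 0.1157]
tcp_rot: [[-1.0, 0.004, -0.024], [0.024, -0.001, -1.0], [-0.004, -1.0, 0.001]]
force: [-0.3, -0.1, -0.9]
opening: 0.334
```

Request:
{"name": "arm_command", "arguments": {"translation": [[-0.95, 0, 0.73], [-0.95, 0, 0.73], [-0.95, 0, 0.73], [-0.95, 0, 0.73], [-0.95, 0, 0.73]], "rotation": [[0, -0.036, 0], [0, -0.036, 0], [0, -0.036, 0], [0, -0.036, 0], [0, -0.036, 0]], "grip": [1, 1, 1, 1, 1]}}

```text
time_s: 68.45
position: [0.6159, 0.1531, 0.1154]
tcp_rot: [[-1.0, -0.005, 0.02], [-0.02, 0.0, -1.0], [0.005, -1.0, -0.0]]
force: [-0.1, 0.1, -1.0]
opening: 0.339
```

```bash
python3 - <<'E'
from plan import *
plan([(.618,.1515,.011,1.1,1,2)])
E
```

```text
t 68.45 at [0.6159 0.1531 0.1154] 1.1 F [-0.1  0.1 -1. ] open 29.5
1: T [-0.02, 1.0, 0.015] R 0.0 g 1 x2
2: T [-0.006, 0.306, 0.005] R 0.0 g 1 x3
end [0.618  0.1515 0.011 ] 1.1
```

Request:
{"name": "arm_command", "arguments": {"translation": [[-0.02, 0.4, 0.02], [-0.02, 0.8, 0.02], [-0.02, 1, 0.02], [-0.02, 1, 0.02]], "rotation": [[0, 0, 0], [0, 0, 0], [0, 0, 0], [0, 0, 0]], "grip": [1, 1, 1, 1]}}

```text
time_s: 68.85
position: [0.6165, 0.1515, 0.0343]
tcp_rot: [[-1.0, -0.007, 0.02], [-0.02, -0.0, -1.0], [0.007, -1.0, 0.0]]
force: [0.1, -0.9, -0.4]
opening: 0.335
```

Request:
{"name": "arm_command", "arguments": {"translation": [[0, 0.15, 0], [0, 0.3, 0], [0, 0.3, 0], [0, 0.3, 0]], "rotation": [[0, 0, 0], [0, 0, 0], [0, 0, 0], [0, 0, 0]], "grip": [1, 1, 1, 1]}}

```text
time_s: 69.25
position: [0.6203, 0.1506, 0.0132]
tcp_rot: [[-1.0, 0.0, 0.019], [-0.019, 0.0, -1.0], [-0.0, -1.0, -0.0]]
force: [1.0, 0.5, -0.2]
opening: 0.339
```

Request:
{"name": "arm_command", "arguments": {"translation": [[0, 0, 0], [0, 0, 0], [0, 0, 0], [0, 0, 0]], "rotation": [[0, 0, 0], [0, 0, 0], [0, 0, 0], [0, 0, 0]], "grip": [0, 0, 0, 0]}}

```text
time_s: 69.65
position: [0.6205, 0.1506, 0.0135]
tcp_rot: [[-1.0, 0.001, 0.019], [-0.019, 0.0, -1.0], [-0.001, -1.0, -0.0]]
force: [0.0, 1.0, -0.2]
opening: 0.494
```

Request:
{"name": "arm_command", "arguments": {"translation": [[0, -0.4, 0], [0, -1, 0], [0, -1, 0], [0, -1, 0]], "rotation": [[0, 0, 0], [0, 0, 0], [0, 0, 0], [0, 0, 0]], "grip": [0, 0, 0, 0]}}

```text
time_s: 70.05
position: [0.6212, 0.1507, 0.0948]
tcp_rot: [[-1.0, 0.004, 0.019], [-0.019, 0.0, -1.0], [-0.004, -1.0, -0.0]]
force: [-0.8, 0.4, -0.8]
opening: 0.497
```

Request:
{"name": "arm_command", "arguments": {"translation": [[0.5, -1, 1], [0.5, -1, 1], [0.5, -1, 1], [0.5, -1, 1]], "rotation": [[0, 0, 0], [0, 0, 0], [0, 0, 0], [0, 0, 0]], "grip": [0, 0, 0, 0]}}

```text
time_s: 70.45
position: [0.5818, 0.0683, 0.174]
tcp_rot: [[-1.0, 0.002, 0.016], [-0.016, -0.0, -1.0], [-0.002, -1.0, 0.0]]
force: [0.4, 0.5, 0.7]
opening: 0.5
```

Request:
{"name": "arm_command", "arguments": {"translation": [[0.5, 0, 1], [0.5, 0, 1], [0.5, 0, 1], [0.5, 0, 1]], "rotation": [[0, 0, 0], [0, 0, 0], [0, 0, 0], [0, 0, 0]], "grip": [0, 0, 0, 0]}}

```text
time_s: 70.85
position: [0.5429, -0.0104, 0.1715]
tcp_rot: [[-1.0, -0.002, 0.018], [-0.018, 0.002, -1.0], [0.002, -1.0, -0.002]]
force: [-0.5, 0.9, 0.6]
opening: 0.5
```

```bash
python3 - <<'E'
from plan import *
c=cam("top");a=c["image"][120:330,160:520]
s=cam("side")["image"][150:430,150:530]
cv2.imwrite("pics/f1.png",cv2.resize(a,None,fx=2.2,fy=2.2,interpolation=cv2.INTER_CUBIC));cv2.imwrite("pics/f2.png",cv2.resize(s,(798,588),interpolation=cv2.INTER_CUBIC))
plan([])
E
```

```text
t 70.95 at [ 0.5435 -0.0096  0.172 ] 1.1 F [ 0.4 -0.  -0.6] open 43.4
end [ 0.5435 -0.0096  0.172 ] 1.1
```

View pics/f2.png

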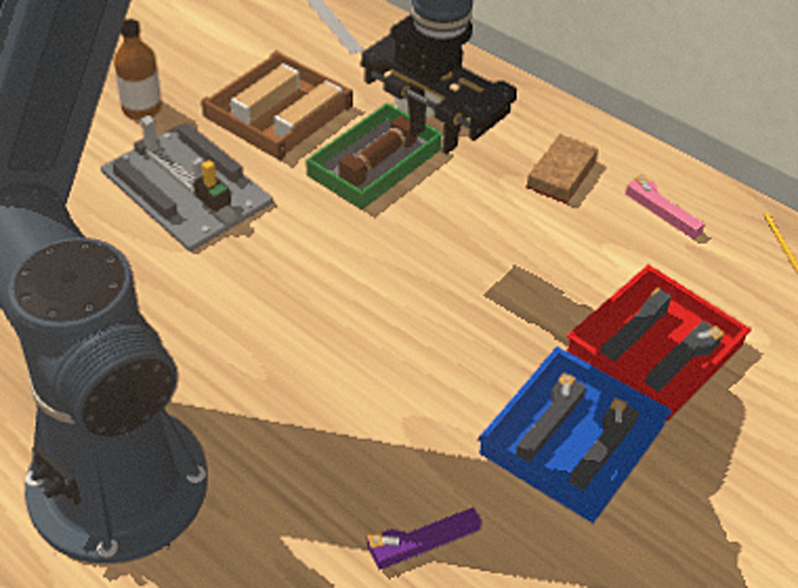

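```bash
python3 -c "
from rig import bot
print(bot.hand_in(),bot.read_state()['time_s'])"
```

```text
the job is handed in; nothing more can be done
the job is handed in; nothing more can be done
```

The job is done and handed in at about 71 s of the 210 s allowed.

- **Blanks:** both lie flat in the wooden box. The second one ended up near the box wall after I released it, possibly from the knock, but it stayed inside and flat.
- **Tools:** both left-hand tools are in the red tray and both right-hand tools in the blue tray. I left the pink and purple look-alikes alone.
- **Handle:** I drew the nearly shut caliper open, laid the handle across both rests and let go. I then pushed the jaw up until it pressed the barrel with about 19 N and held it there for 1.5 s; the position did not change. I drew the jaw back to a gap of roughly 0.1 m, then laid the handle in the green tray.

The last side picture shows everything flat in its tray, the caliper open, the robot clear, and the bottle and sanding block in place. The mug was out of that crop; the arm never worked next to it. I did not read the caliper's slide value directly; the firm, steady squeeze is judged from force and position.

**What disagreed:** the fingertips sat about 3 cm higher than the stated TCP offset implies. Because of this my first grasp of a blank and of a tool closed on air, and one re-descent pressed a tool with about 12 N. I corrected the heights by probing and the rest went cleanly.

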